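Clear the soldering bench: ladles on the rail, modules in the drawer

TASK

Clear the soldering bench: hang every dip ladle by its hook on the rail, letting each one's weight settle slowly as you let go so that it neither swings about nor slips off, and lay every power module flat, heat sink up, in the drawer that stands ajar, pulling it farther out first. When all the modules are in, slide the drawer fully shut; do not knock a ladle over or push the other things on the bench around.

Things in the scene. Friction and masses are not known exactly. Their poses are not given: they have to be found in the camera images.
- ladle0: Steel dip ladle standing on its cup (may be absent; all alike, about 0.24 kg; any place on the rail will do). Origin: centre of the cup's underside; z up, +x to its back. Cup 56 mm across, 50 high. A steel handle strip 18 mm wide (y), 4 thick rises at x = 30 mm to z = 160 mm, with a hook to +x and a black grip on top. Centre of mass over the cup, near x = 6, z = 50 mm: hung, it leans 15 to 30 degrees, cup swung back under the rail.
- ladle0_hook (a point): Middle of the underside of that ladle's hook bar, at (45, 0, 155) mm in its frame. The bar is 16 mm wide, level, and ends in a lip at x = 57 to 61 mm that points down to z = 135 mm; the gap between handle strip and lip is 25 mm (x = 32 to 57). The underside rests on the rail's top when hung.
- ladle0_grip (a point): Grasp point at (26, 0, 186) mm in the ladle's frame: middle of its black plastic grip block, 18 (x) by 24 (y) mm, z = 160 to 206 mm. Grasp it across its 24 mm.
- ladle1: Steel dip ladle standing on its cup (may be absent; all alike, about 0.24 kg; any place on the rail will do). Origin: centre of the cup's underside; z up, +x to its back. Cup 56 mm across, 50 high. A steel handle strip 18 mm wide (y), 4 thick rises at x = 30 mm to z = 160 mm, with a hook to +x and a black grip on top. Centre of mass over the cup, near x = 6, z = 50 mm: hung, it leans 15 to 30 degrees, cup swung back under the rail.
- ladle1_hook (a point): Middle of the underside of that ladle's hook bar, at (45, 0, 155) mm in its frame. The bar is 16 mm wide, level, and ends in a lip at x = 57 to 61 mm that points down to z = 135 mm; the gap between handle strip and lip is 25 mm (x = 32 to 57). The underside rests on the rail's top when hung.
- ladle1_grip (a point): Grasp point at (26, 0, 186) mm in the ladle's frame: middle of its black plastic grip block, 18 (x) by 24 (y) mm, z = 160 to 206 mm. Grasp it across its 24 mm.
- ladle2: Steel dip ladle standing on its cup (may be absent; all alike, about 0.24 kg; any place on the rail will do). Origin: centre of the cup's underside; z up, +x to its back. Cup 56 mm across, 50 high. A steel handle strip 18 mm wide (y), 4 thick rises at x = 30 mm to z = 160 mm, with a hook to +x and a black grip on top. Centre of mass over the cup, near x = 6, z = 50 mm: hung, it leans 15 to 30 degrees, cup swung back under the rail.
- ladle2_hook (a point): Middle of the underside of that ladle's hook bar, at (45, 0, 155) mm in its frame. The bar is 16 mm wide, level, and ends in a lip at x = 57 to 61 mm that points down to z = 135 mm; the gap between handle strip and lip is 25 mm (x = 32 to 57). The underside rests on the rail's top when hung.
- ladle2_grip (a point): Grasp point at (26, 0, 186) mm in the ladle's frame: middle of its black plastic grip block, 18 (x) by 24 (y) mm, z = 160 to 206 mm. Grasp it across its 24 mm.
- module0: A power module lying flat (may be absent; modules are alike, about 0.22 kg): green circuit board 95 (x) by 50 (y) by 6 mm with an aluminium finned heat sink 70 (x) by 36 (y) mm on it, centred, up to z = 40 mm. Origin: centre of the underside, z up. Grasp the heat sink across its 36 mm.
- module1: A power module lying flat (may be absent; modules are alike, about 0.22 kg): green circuit board 95 (x) by 50 (y) by 6 mm with an aluminium finned heat sink 70 (x) by 36 (y) mm on it, centred, up to z = 40 mm. Origin: centre of the underside, z up. Grasp the heat sink across its 36 mm.
- rail: The hanging rail: a level steel bar 10 mm thick, 400 mm long along its y, on two thin posts at its ends with round feet 64 mm across; fixed. Origin: on the bench below the bar's middle; x points away from the robot. A low circuit board in a holder (up to 25 mm high) lies on the bench behind and under it.
- rail_top (a point): Middle of the bar's length, on top of the bar, 225 mm above the bench; y along the bar, x away from the robot.
- unit: The low grey drawer unit on the bench, 260 (x) by 230 (y) by 100 mm high, with one white-fronted drawer that slides out to its -x (towards the robot); fixed. Origin: centre of its underside. Its closed front face is at x = -130 mm; its top board begins 15 mm behind that.
- unit_drawer0 (a joint): How far the drawer is out, m: 0 shut, up to 0.18. It slides stiffly (about 1 N) and stays where it is left; starts 0.03 to 0.07 out, too little to load. Pull it by its bar handle; pushing its front or handle towards the unit shuts it against a stop.
- drawer_floor (a point): Centre of the drawer's inner floor, 22 mm above the bench; moves with the drawer, axes as the unit's. Inside 215 (x) by 188 (y) mm, side walls 56 mm above the floor. The front panel's outer face is 129 mm to -x, its inner one 108 mm; its top is 88 mm above the bench. With the drawer out by q, the floor at x below q - 114 mm lies in front of the unit's top board.
- unit_drawer0_handle (a point): Middle of the drawer's bar handle (a 115 mm bar along y, 10 mm thick, a leg at each end), 35 mm in front of the drawer's front face, about 62 mm above the bench; the 30 mm gap behind it takes a finger from above.
- spool: Bystander: loose solder spool, 60 mm across, 51 mm high, near the drawer unit; to be left alone.
- driver: Bystander: screwdriver, 170 mm long, up to 30 mm thick, lying between the rail and the ladles; to be left alone.
- brush: Bystander: brush, 150 mm, left of the rail; to be left alone.

How it is judged (in metres and radians):
At the end, for the whole second after the job is handed in: Every ladle present hangs still by its hook on the rail (hook middle within 16 mm across it), clear of the bench, leaning under 43 degrees; every module present lies flat (within 8 degrees), heat sink up, on the drawer's floor; the drawer is shut to within 6 mm (x of ladle0_hook in the frame of rail_top between -0.016 and 0.016 m and z of ladle0_hook in the frame of rail_top between -0.008 and 0.016 m and y of ladle0_hook in the frame of rail_top between -0.19 and 0.19 m and angle between each of ladle0, ladle1, ladle2's own z axis and vertical below 0.75 rad and height (world z) of each of ladle0, ladle1, ladle2 above 0.05 m and linear speed of each of ladle0, ladle1, ladle2 below 0.04 m/s and angular speed of each of ladle0, ladle1, ladle2 below 0.4 rad/s and x of ladle1_hook in the frame of rail_top between -0.016 and 0.016 m and z of ladle1_hook in the frame of rail_top between -0.008 and 0.016 m and y of ladle1_hook in the frame of rail_top between -0.19 and 0.19 m and x of ladle2_hook in the frame of rail_top between -0.016 and 0.016 m and z of ladle2_hook in the frame of rail_top between -0.008 and 0.016 m and y of ladle2_hook in the frame of rail_top between -0.19 and 0.19 m and x of module0 in the frame of drawer_floor between -0.09 and 0.09 m and y of module0 in the frame of drawer_floor between -0.085 and 0.085 m and z of module0 in the frame of drawer_floor between -0.006 and 0.008 m and angle between each of module0, module1's own z axis and vertical below 0.15 rad and x of module1 in the frame of drawer_floor between -0.09 and 0.09 m and y of module1 in the frame of drawer_floor between -0.085 and 0.085 m and z of module1 in the frame of drawer_floor between -0.006 and 0.008 m and value of joint unit_drawer0 below 0.006 m); the robot touches nothing.
It fails at once if a ladle on the rail is let go or struck so that it swings hard (faster than 2 rad/s) ((x of ladle0_hook in the frame of rail_top between -0.02 and 0.02 m and z of ladle0_hook in the frame of rail_top between -0.012 and 0.012 m and angular speed of ladle0 above 2 rad/s) or (x of ladle1_hook in the frame of rail_top between -0.02 and 0.02 m and z of ladle1_hook in the frame of rail_top between -0.012 and 0.012 m and angular speed of ladle1 above 2 rad/s) or (x of ladle2_hook in the frame of rail_top between -0.02 and 0.02 m and z of ladle2_hook in the frame of rail_top between -0.012 and 0.012 m and angular speed of ladle2 above 2 rad/s)).
It fails at once if a ladle is knocked over (leans more than 63 degrees) (angle between any of ladle0, ladle1, ladle2's own z axis and vertical above 1.1 rad).
It fails at once if one of the bystanders is shoved aside more than 7 cm (distance of any of spool, driver, brush from where it was at the start of the episode above 0.07 m).
Of ladle0, ladle1, ladle2, module0, module1 only 4 to 5 are there at a start; the rules pass over those that are not, and their reading is None.
At some moment in a run one of module0, module1 may be knocked a few centimetres aside while the robot is not near it.
It also fails if it takes over 210 s, if anything falls off the work surface, if the arm or the gripper's body presses on something with over 40 N, if the wrist force passes 120 N, or if a joint passes its speed limit or range.

ROBOT

A 6-joint arm with a two-finger parallel gripper is mounted at the origin on the work surface. World frame = base frame: x ahead of the robot, y to its left, z up, the work surface at z = 0. Lengths are in m, angles in degrees, forces in N, time in s.
With the tool pointing down it reaches from about 0.3 to 0.75 m from the base axis. Payload 8.5 kg.
Tool frame: the origin (TCP) lies at the very end of the fingers, on their centre line; the grasp point (between the pads) lies 19 mm behind it; z points along the fingers, y is the direction in which the jaws open and shut (so a half turn about z gives the same grasp; the last joint's range is limited). The gripper opens to 85 mm and grips with 20 to 120 N. Pads are 22 mm wide; open, the fingers measure 114 mm over their backs; the gripper's body (76 mm by 85 mm) begins 54 mm behind the grasp point. The pads swing forward as they close: fully open they stand 13 mm farther back than shut.
Start: joints at [59.284, 21.807, 74.336, -0, 83.858, -12.336], TCP at [0.173, 0.522, 0.231] pointing down, gripper open.
Joint ranges: [-178.18, 178.18], [-50.72, 133.34], [12.68, 142.11], [-81.47, 261.47], [9.98, 163.14], [-165.26, 165.26]. Speed limits (degrees/s): [136.94, 136.94, 180, 180, 180, 180].

INTERFACE

Orientations are given as a 3x3 rotation matrix whose columns are the frame's x, y, z axes.
In Python, from rig import status, vision, env gives the robot as it stands.
- The arm moves only by the tool send_rows, never from a script. Its argument "targets" is a list of rows, each a list of 7 numbers: the shift along the tool's x, y, z in units of 50 mm (1.0 is 50 mm), then the turn, a rotation vector about the tool's x, y, z in units of 8 degrees (1.0 is 8 degrees), then the finger opening in mm, from 0 to 85.4. A call has 1 to 5 rows; each row is the pose to reach, as a shift and turn from the pose commanded when the call began, along the tool's axes at that moment; what a row does not reach only later rows make up. A row lasts 1/8 s, in which the tool goes at most 62.5 mm and 10.7 degrees, less where a joint would pass 70% of its speed; a pose out of reach is approached as far as the arm can. A call with a gripper value outside its range is refused whole. The fingers move at their own pace and stop on an object; "grip_force" is the grip in N (left out, the last holds). Time passes only in rows, so rows that repeat a pose let the fingers close. It gives the time, the measured TCP pose, the force and the opening at its end, in the units of the state.
- status.observe(): the state, without advancing time (a new reading comes with each control period).
- vision.get_image(name): name is "side" or "top"; returns (picture, depth): 480x640x3 uint8, red, green, blue; 480x640 float32, m along the optical axis (not along the pixel's ray), 0 where there is no reading.
- vision.camera_model(name): a dict with "camera_matrix" (3x3 intrinsics, pixels), "view" (4x4, takes a point from world to camera coordinates). Camera axes: x right, y down, z forward; pixel columns grow to the right and rows downward; lengths in m; the calibration is good to about 2 mm. A picture is of the moment at which its call begins. camera_model takes no time and is no camera call.
- env.close_job(): hands the job in, once; it reports no verdict.
Trained networks look in the newest picture that a camera, given by its name, has taken for a name from the list of things; names that differ only in an ending like _2 or _b are one class to them, and where a whole thing is asked for, a point or a joint stands for the part that bears it (a point fixed in the world has none). Each returns a list of dicts, best first, with "p" (0 to 1); they miss things now and then, are a little off and sometimes report something else, mostly with a low value. They report only what shows in the picture. A call takes as long as a camera call.
- vision.masks_of(camera, label): "pixels" (480x640 bool, what is visible of it) and "extent" ([left, top, right, bottom] in pixels, round what is visible of it).
The state is a dict: "time_s": time; "q": joint angles; "qvel": joint speeds; "joint_efforts": joint torques, N m; "position": TCP position; "tool_rot": TCP orientation; "ft_force": force on the tool from outside, world axes, zero at the start; "wrist_torque": the same for the moment, N m; "grip_width": finger opening in m.
Only numpy, scipy, OpenCV 4.12 (cv2) and the standard library are available. Lean on these libraries where they do the work, as an engineer would, in place of code of your own. Each camera call takes 0.05 s, during which the arm holds its last target.

## Working session

There is one attempt and no reset: what is moved stays moved. The work goes in short steps, Python scripts to look and compute and a tool call to move; the robot and the scene stay as the last step left them, time stands still between calls to the robot, and variables do not carry over. Pictures are saved under pics/ and viewed, and the job is handed in when it is done.

Besides the shell and the picture viewer there is one more tool, called after "Request:" as a command line: name --pt "numbers of a row" for each row, then --argument value for the rest. send_rows: Moves the arm, as the interface text tells. Its arguments: {"type":"object","properties":{"targets":{"type":"array","items":{"type":"array","items":{"type":"number"}}},"grip_force":{"type":"number"}},"required":["targets"]}

```bash
ls; mkdir -p pics
python3 - <<'E'
from rig import status, vision, env
import cv2
s=status.observe(); print(s)
for n in ("side","top"):
    im,d=vision.get_image(n); cv2.imwrite(f"pics/{n}0.png",im[:,:,::-1])
    m=vision.camera_model(n); print(n,m)
E
```

```text
pics
{'time_s': 0.0, 'q': array([ 5.92851273e+01,  2.18385474e+01,  7.43847775e+01, -1.59883809e-03,
        8.38569015e+01, -1.23349417e+01]), 'qvel': array([-0.01220671, -0.11462773, -0.02878816,  0.04007058, -0.06680652,
        0.0730246 ]), 'joint_efforts': array([ 2.16464246e-04, -4.48463881e+01, -2.31275207e+01, -1.48988752e-04,
        4.79770184e-03, -1.45469591e-05]), 'position': array([0.17327234, 0.521684  , 0.23073453]), 'tool_rot': array([[-9.48987370e-01,  3.15313327e-01, -6.91330392e-04],
       [ 3.15313968e-01,  9.48986627e-01, -1.21796478e-03],
       [ 2.72022769e-04, -1.37381932e-03, -9.99999019e-01]]), 'ft_force': array([-0.40069898,  0.43238284, -0.65276624]), 'wrist_torque': array([ 0.04384915, -0.02454347,  0.04033748]), 'grip_width': 0.08537379216218915}
side {'camera_matrix': array([[554.0357684 ,   0.        , 315.64880861],
       [  0.        , 554.0357684 , 238.09571461],
       [  0.        ,   0.        ,   1.        ]]), 'view': array([[-0.99848034, -0.05429372,  0.0094451 ,  0.55934767],
       [-0.04410534,  0.68452799, -0.72765111,  0.10860663],
       [ 0.03304145, -0.72696191, -0.68588239,  1.26544594],
       [ 0.        ,  0.        ,  0.        ,  1.        ]])}
top {'camera_matrix': array([[447.13404139,   0.        , 315.73447621],
       [  0.        , 447.13404139, 231.2568021 ],
       [  0.        ,   0.        ,   1.        ]]), 'view': array([[ 0.02795944, -0.99958871,  0.00637753,  0.03359187],
       [-0.9901952 , -0.0285691 , -0.13673799,  0.58344124],
       [ 0.13686395, -0.00249189, -0.99058672,  0.9674815 ],
       [ 0.        ,  0.        ,  0.        ,  1.        ]])}
```

View pics/side0.png

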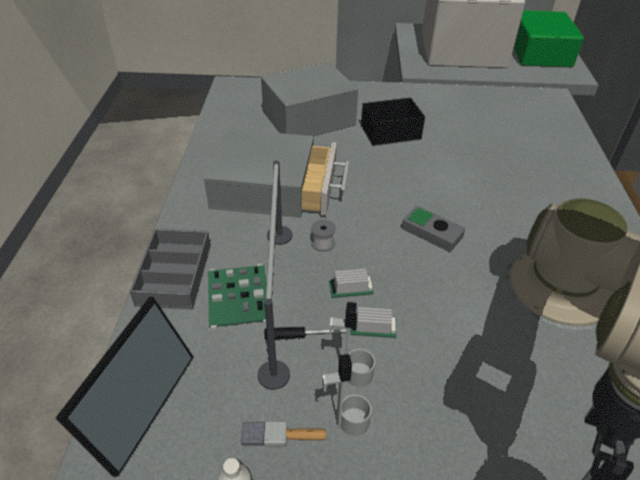

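View pics/top0.png

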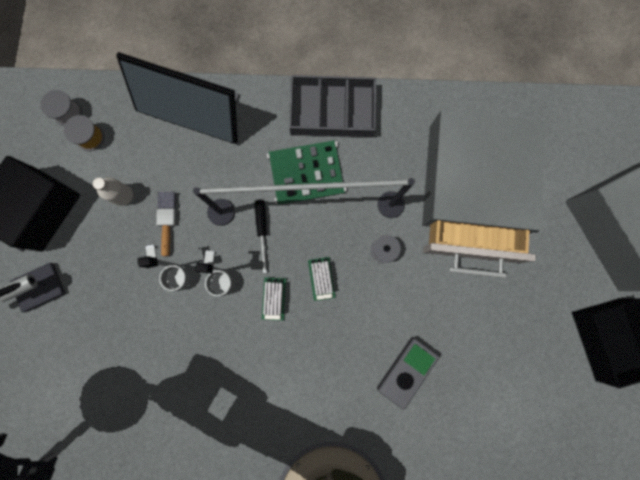

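```bash
cat > h.py <<'E'
from rig import status, vision, env
import cv2, numpy as np
def cloud(n):
    im,d=vision.get_image(n); m=vision.camera_model(n); K=m["camera_matrix"];V=m["view"]
    v,u=np.mgrid[:480,:640]
    c=np.stack([(u-K[0,2])/K[0,0]*d,(v-K[1,2])/K[1,1]*d,d],-1)
    w=(c-V[:3,3])@V[:3,:3]
    w[d==0]=np.nan
    return im,d,w
def proj(n,p):
    m=vision.camera_model(n); K=m["camera_matrix"];V=m["view"]
    c=V[:3,:3]@np.asarray(p)+V[:3,3]; q=K@c; return q[:2]/q[2]
E
python3 - <<'E'
from h import *
import pickle
np.set_printoptions(precision=4,suppress=True)
out={}
for n in ("top","side"):
    im,d,w=cloud(n); out[n]=(im,d,w)
    for l in ("ladle0","ladle0_grip","module0","rail","unit","unit_drawer0_handle","spool","driver","brush"):
        for r in vision.masks_of(n,l):
            px=r["pixels"]; P=w[px]; P=P[~np.isnan(P[:,0])]
            out[(n,l)]=out.get((n,l),[])+[(r["p"],px)]
            if len(P): print(n,l,round(r["p"],2),np.round(r["extent"]),px.sum(),"med",np.median(P,0),"lo",np.percentile(P,3,0),"hi",np.percentile(P,97,0))
pickle.dump(out,open("o.pkl","wb"))
print(status.observe()["time_s"])
E
```

```text
top ladle0 0.86 [197. 249. 232. 299.] 883 med [0.4734 0.2622 0.0341] lo [0.4366 0.2371 0.0022] hi [0.5165 0.2885 0.2066]
top ladle0 0.59 [139. 245. 190. 288.] 1130 med [0.4848 0.3699 0.0358] lo [ 0.4451  0.3368 -0.0006] hi [0.5214 0.4118 0.2063]
top ladle0 0.44 [309. 259. 336. 302.] 889 med [0.4774 0.0358 0.0335] lo [0.4338 0.0093 0.0034] hi [0.522  0.0609 0.0427]
top ladle0_grip 0.56 [134. 246. 185. 289.] 1019 med [0.4838 0.3692 0.0436] lo [0.4461 0.3369 0.0033] hi [0.5228 0.3893 0.2064]
top module0 0.85 [259. 276. 286. 320.] 906 med [0.4288 0.1399 0.0338] lo [0.385  0.1191 0.0036] hi [0.4731 0.1659 0.0425]
top module0 0.58 [310. 258. 334. 298.] 870 med [0.4779 0.0355 0.0337] lo [0.4358 0.0093 0.0034] hi [0.5222 0.0608 0.0427]
top rail 0.69 [193. 177. 414. 229.] 2806 med [0.6416 0.0822 0.1218] lo [ 0.6062 -0.1454 -0.0001] hi [0.6931 0.3012 0.2268]
top unit 0.89 [423. 111. 545. 277.] 17005 med [ 0.6808 -0.3118  0.0994] lo [ 0.528  -0.4281  0.019 ] hi [ 0.8349 -0.2036  0.1033]
top unit_drawer0_handle 0.73 [421. 221. 536. 276.] 3925 med [ 0.5625 -0.314   0.0426] lo [ 0.4976 -0.4065  0.
[... 2094 characters left out ...]
029 med [0.4803 0.0502 0.0263] lo [0.4362 0.0191 0.0013] hi [0.5227 0.0654 0.0415]
side driver 0.91 [262. 329. 346. 339.] 557 med [0.5973 0.1842 0.0187] lo [ 0.4982  0.1554 -0.0013] hi [0.6515 0.196  0.0274]
side driver 0.58 [354. 303. 398. 337.] 1149 med [0.4314 0.1602 0.0289] lo [0.3877 0.1274 0.0004] hi [0.4694 0.1704 0.0418]
side driver 0.39 [328. 270. 376. 299.] 992 med [0.4803 0.0499 0.0272] lo [0.4381 0.019  0.0021] hi [0.5222 0.0638 0.0415]
side brush 0.74 [239. 423. 327. 447.] 1556 med [0.6133 0.4043 0.0175] lo [0.53   0.3846 0.0052] hi [0.6679 0.4227 0.022 ]
side brush 0.26 [329. 304. 376. 390.] 1274 med [0.469  0.2652 0.0412] lo [0.4372 0.2382 0.0027] hi [0.5169 0.2931 0.2059]
1.1
```

Run:
```python
import pickle
from h import *
from scipy.optimize import least_squares
np.set_printoptions(precision=4,suppress=True)
o=pickle.load(open("o.pkl","rb"))
W=np.concatenate([o[n][2].reshape(-1,3) for n in("top","side")]); src=np.repeat([0,1],480*640)
ok=~np.isnan(W[:,0]); W=W[ok];src=src[ok]
def box(a,b): return np.all((W>a)&(W<b),axis=1)
for c in ((0.475,0.365),(0.47,0.262)):
    for s in (0,1,None):
        m=box((c[0]-.06,c[1]-.06,-.01),(c[0]+.09,c[1]+.06,.23))
        if s is not None: m&=src==s
        P=W[m]
        rim=P[(P[:,2]>.044)&(P[:,2]<.056)]
        f=least_squares(lambda p:np.hypot(rim[:,0]-p[0],rim[:,1]-p[1])-.027,c,loss="soft_l1",f_scale=.002)
        top=P[P[:,2]>.2]; hk=P[(P[:,2]>.158)&(P[:,2]<.17)]
        print(s,"cup",f.x,len(rim),"griptop",np.median(top,0),(top.min(0)+top.max(0))/2,top.min(0),top.max(0),len(top))
        print("   hook z.13-.172",[P[(P[:,2]>a)&(P[:,2]<a+.01)].mean(0) for a in (.13,.14,.15,.16)],P[:,2].max())
# rail
m=box((.6,-.2,.2),(.68,.35,.24));P=W[m]
for s in(0,1):
    Q=W[m&(src==s)]; T=Q[Q[:,2]>.218]; print("rail",s,len(T),T.min(0),T.max(0),np.polyfit(T[:,1],T[:,0],1),np.percentile(T[:,2],[5,50,95]))
# modules: heat sink top
for c in ((.43,.142),(.478,.035)):
    for s in(0,1,None):
        m=box((c[0]-.07,c[1]-.05,.034),(c[0]+.07,c[1]+.05,.05))
        if s is not None: m&=src==s
        T=W[m]; r=cv2.minAreaRect(T[:,:2].astype(np.float32)*1000); print("mod",s,r,len(T))
# drawer
for s in(0,1):
    m=(src==s)
    Q=W[m&box((.47,-.45,.055),(.53,-.15,.1))]; 
    print("handle",s,Q.min(0),Q.max(0),np.median(Q,0),np.polyfit(Q[:,1],Q[:,0],1))
    Q=W[m&box((.5,-.45,.08),(.57,-.15,.1))]; print("front",Q.min(0),Q.max(0),np.median(Q,0),np.polyfit(Q[:,1],Q[:,0],1))
    Q=W[m&box((.55,-.5,.095),(.95,-.1,.12))]; print("unit top",np.percentile(Q,[.5,99.5],0),cv2.minAreaRect(Q[:,:2].astype(np.float32)))
```

```text
0 cup [0.4689 0.3633] 142 griptop [0.4942 0.3681 0.2057] [0.4937 0.3692 0.2048] [0.4833 0.3571 0.2003] [0.5042 0.3814 0.2092] 128
   hook z.13-.172 [array([0.5095, 0.3657, 0.1359]), array([0.5132, 0.3663, 0.1445]), array([0.5173, 0.3733, 0.1585]), array([0.5106, 0.3709, 0.1627])] 0.20919785923550388
1 cup [0.4712 0.3662] 213 griptop [0.4958 0.3734 0.2051] [0.4956 0.3723 0.2041] [0.486  0.359  0.2001] [0.5053 0.3855 0.2082] 159
   hook z.13-.172 [array([0.5093, 0.3794, 0.1359]), array([0.5145, 0.3807, 0.1439]), array([0.5166, 0.3778, 0.1576]), array([0.5075, 0.3788, 0.1629])] 0.20816745102994422
None cup [0.4702 0.3653] 355 griptop [0.4946 0.3712 0.2054] [0.4943 0.3713 0.2046] [0.4833 0.3571 0.2001] [0.5053 0.3855 0.2092] 287
   hook z.13-.172 [array([0.5093, 0.3755, 0.1359]), array([0.5141, 0.3767, 0.144 ]), array([0.5168, 0.3765, 0.1579]), array([0.5088, 0.3755, 0.1628])] 0.20919785923550388
0 cup [0.4601 0.2629] 107 griptop [0.4861 0.2606 0.2054] [0.4862 0.2608 0.2054] [0.4771 0.2488 0.2015] [0.4954 0.2728 0.2094] 126
   hook z.13-.172 [array([0.4992, 0.2525, 0.1372]), array([0.506
[... 1630 characters left out ...]
2422  0.0901] [ 0.5023 -0.3227  0.0666] [-0.1017  0.4749]
front [ 0.5253 -0.4173  0.08  ] [ 0.5696 -0.1955  0.0932] [ 0.5414 -0.3059  0.0875] [0.0788 0.5658]
unit top [[ 0.5955 -0.4396  0.0959]
 [ 0.846  -0.2018  0.1049]] ((0.7250683307647705, -0.2807237505912781), (0.3159352242946625, 0.247587651014328), 85.22746276855469)
handle 1 [ 0.4922 -0.4206  0.0568] [ 0.53   -0.2393  0.0896] [ 0.5046 -0.3094  0.0653] [-0.0544  0.4914]
front [ 0.5272 -0.4206  0.08  ] [ 0.5623 -0.1882  0.0924] [ 0.5437 -0.293   0.0866] [0.0793 0.5672]
unit top [[ 0.5985 -0.4375  0.0954]
 [ 0.8487 -0.1169  0.1063]] ((0.7271491289138794, -0.2786319851875305), (0.3223622143268585, 0.24772237241268158), 85.50904083251953)
```

Run:
```python
import pickle,cv2
o=pickle.load(open("o.pkl","rb"))
a=o["top"][0][220:340,120:360]; b=o["side"][0][290:450,290:430]
cv2.imwrite("pics/c1.png",cv2.resize(a[:,:,::-1],None,fx=3.3,fy=3.3,interpolation=cv2.INTER_CUBIC))
cv2.imwrite("pics/c2.png",cv2.resize(b[:,:,::-1],None,fx=3.5,fy=3.5,interpolation=cv2.INTER_CUBIC))
```

```text
(no output)
```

View pics/c1.png

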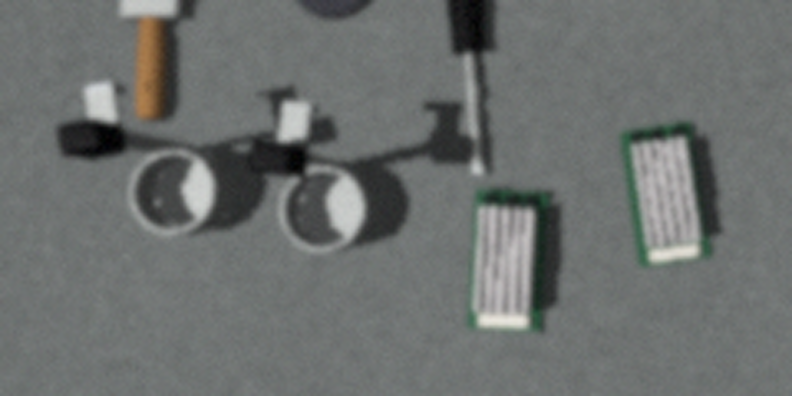

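View pics/c2.png

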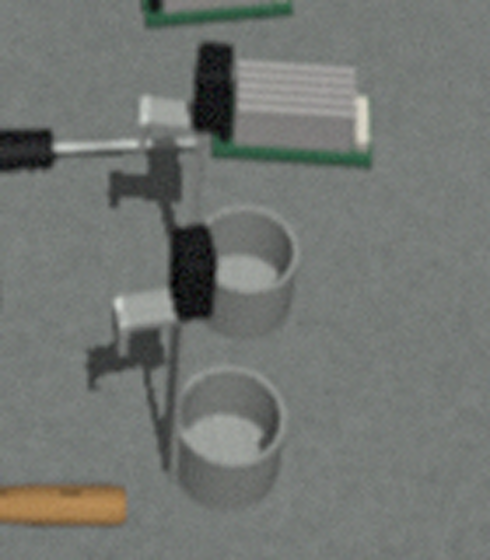

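```bash
cat >> h.py <<'E'
from scipy.spatial.transform import Rotation as Rn
np.set_printoptions(precision=4,suppress=True)
def tool(yaw,tilt=0):
    """ladle-like frame x'=(cos yaw,..); tool y = ladle y, tool z=-ladle z, tool x=-ladle x. tilt: top leans to -x'"""
    L=Rn.from_euler("z",yaw,degrees=True)*Rn.from_euler("y",-tilt,degrees=True)
    return L.as_matrix()@np.diag([-1.,1,-1])
def go(p,R):
    s=status.observe(); R0=s["tool_rot"]; d=R0.T@(np.asarray(p)-s["position"])/.05
    rv=Rn.from_matrix(R0.T@R).as_rotvec(degrees=True)/8
    print("t",round(s["time_s"],2),"pos",s["position"],"F",s["ft_force"],"w",s["grip_width"],"q",s["q"])
    print("ROW",np.round(d,3),np.round(rv,3),"rows>=",np.ceil(max(np.linalg.norm(d)*50/62.5,np.linalg.norm(rv)*8/10.7)))
E
python3 - <<'E'
from h import *
go((.495,.3705,.26),tool(12))
m=None
import pickle
o=pickle.load(open("o.pkl","rb"))
for n in("top","side"):
    W=o[n][2].reshape(-1,3)
    for c in ((.4945,.3705),(.487,.2627)):
        P=W[(abs(W[:,0]-c[0])<.02)&(abs(W[:,1]-c[1])<.025)&(W[:,2]>.19)]
        print(n,cv2.minAreaRect((P[:,:2]*1000).astype(np.float32)))
    # rail section
    P=W[(abs(W[:,0]-.64)<.04)&(W[:,1]>-.08)&(W[:,1]<.24)&(W[:,2]>.19)]
    e=P[:,0]+.0736*P[:,1]
    print("rail e",np.percentile(e,[1,25,50,75,99]),np.percentile(P[:,2],[1,50,99]))
    for a in np.arange(.208,.23,.003):
        k=(P[:,2]>a)&(P[:,2]<=a+.003); print(round(a,3),k.sum(),np.percentile(e[k],[5,50,95]) if k.any() else "")
    print("cam",-vision.camera_model(n)["view"][:3,:3].T@vision.camera_model(n)["view"][:3,3])
E
```

```text
t 1.1 pos [0.1734 0.5219 0.2313] F [ 0.5731 -0.1039 -0.2993] w 0.08515503674737218 q [ 59.2841  21.8073  74.3347   0.0004  83.8581 -12.3361]
ROW [-7.058 -0.846 -0.574] [ 0.    -0.    -3.797] rows>= 6.0
top ((494.1224060058594, 369.1283874511719), (18.545204162597656, 24.058853149414062), 13.3955659866333)
top ((485.75274658203125, 260.7408752441406), (23.56236457824707, 17.804798126220703), 84.67391967773438)
rail e [0.6413 0.6432 0.6455 0.648  0.6512] [0.2191 0.2243 0.2279]
0.208 0 
0.211 0 
0.214 0 
0.217 22 [0.6418 0.6422 0.6506]
0.22 202 [0.6415 0.6431 0.6512]
0.223 541 [0.6421 0.646  0.6503]
0.226 146 [0.6433 0.6463 0.649 ]
0.229 2 [0.644  0.645  0.6459]
cam [0.4444 0.0527 1.0379]
side ((495.7134094238281, 372.15301513671875), (18.145263671875, 25.283414840698242), 13.039558410644531)
side ((487.74835205078125, 264.74462890625), (26.878231048583984, 17.893754959106445), 85.49368286132812)
rail e [0.6434 0.6455 0.648  0.6505 0.6531] [0.2192 0.2237 0.2272]
0.208 0 
0.211 0 
0.214 0 
0.217 16 [0.6434 0.6437 0.6533]
0.22 175 [0.6434 0.6464 0.653 ]
0.223 342 [0.6446 0.6483 0.6519]
0.226 47 [0.645  0.6481 0.6511]
0.229 0 
cam [0.5215 0.876  0.9417]
```

Request:
send_rows --pt "-1.2 -0.15 -0.3 0 0 -0.8 55" --pt "-2.4 -0.3 -0.57 0 0 -1.6 55" --pt "-3.6 -0.45 -0.57 0 0 -2.4 55" --pt "-4.8 -0.6 -0.57 0 0 -3.2 55" --pt "-6 -0.72 -0.57 0 0 -3.9 55"

```text
time_s: 1.72
position: [0.4484, 0.392, 0.26]
tool_rot: [[-0.974, -0.225, 0.0], [-0.225, 0.974, 0.0], [-0.0, 0.0, -1.0]]
ft_force: [0.8, 1.4, 1.1]
grip_width: 0.0548
```

Run:
```python
from h import *
go((.495,.3705,.26),tool(13))
go((.495,.3705,.169),tool(13))
```

```text
t 1.73 pos [0.4484 0.392  0.26  ] F [0.8492 1.4021 1.0684] w 0.05483342449291855 q [ 29.7813  25.5264  63.5464   0.0071  90.9108 -73.2231]
ROW [-0.81  -0.629 -0.001] [0.001 0.002 0.001] rows>= 1.0
t 1.73 pos [0.4484 0.392  0.26  ] F [0.8492 1.4021 1.0684] w 0.05483342449291855 q [ 29.7813  25.5264  63.5464   0.0071  90.9108 -73.2231]
ROW [-0.81  -0.63   1.819] [0.001 0.002 0.001] rows>= 2.0
```

Request:
send_rows --pt "-0.81 -0.63 0 0 0 0 50" --pt "-0.81 -0.63 0 0 0 0 50" --pt "-0.81 -0.63 0.6 0 0 0 50" --pt "-0.81 -0.63 1.2 0 0 0 50" --pt "-0.81 -0.63 1.8 0 0 0 50"

```text
time_s: 2.35
position: [0.4923, 0.372, 0.1691]
tool_rot: [[-0.975, -0.223, 0.0], [-0.223, 0.975, 0.0], [-0.0, 0.0, -1.0]]
ft_force: [-0.0, -0.1, -0.2]
grip_width: 0.0499
```

Run:
```python
from h import *
go((.495,.3705,.169),tool(13))
im,d,w=cloud("side"); cv2.imwrite("pics/s1.png",cv2.resize(im[280:460,270:510,::-1],None,fx=3,fy=3))
```

```text
t 2.35 pos [0.4923 0.372  0.1691] F [-0.05   -0.0944 -0.193 ] w 0.04986964509302153 q [ 26.0913  31.2161  68.8619   0.0102  79.91   -76.7825]
ROW [-0.045 -0.041  0.003] [ 0.002  0.001 -0.016] rows>= 1.0
```

View pics/s1.png

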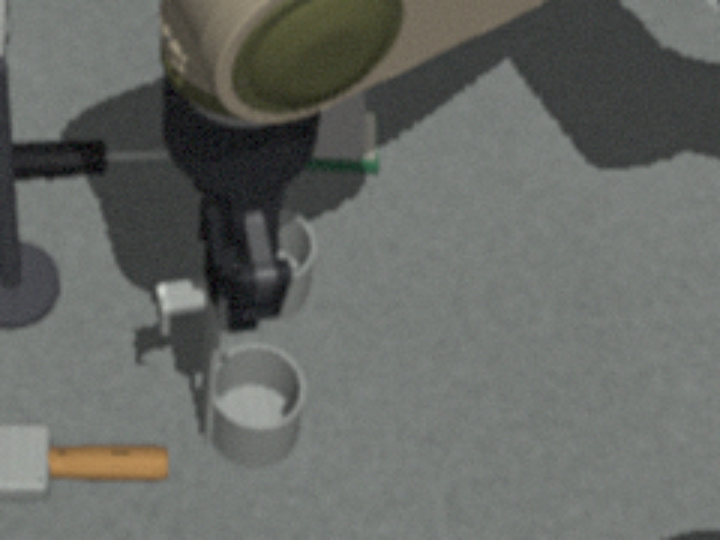

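Request:
send_rows --pt "-0.04 -0.03 0 0 0 0 30" --pt "-0.04 -0.03 0 0 0 0 22" --pt "-0.04 -0.03 0 0 0 0 10" --pt "-0.04 -0.03 0 0 0 0 10" --pt "-0.04 -0.03 0 0 0 0 10" --grip_force 60

```text
time_s: 3.02
position: [0.4961, 0.3707, 0.1713]
tool_rot: [[-0.975, -0.222, 0.003], [-0.222, 0.975, 0.001], [-0.003, 0.001, -1.0]]
ft_force: [-0.0, 0.2, 6.1]
grip_width: 0.0235
```

Request:
send_rows --pt "0 0 -0.1 0 0 0 10" --pt "0 0 -0.5 0 0 0 10" --pt "0 0 -1.1 0 0 0 10" --pt "0 0 -1.8 0 0 0 10" --pt "0 0 -2.4 0 0 0 10"

```text
time_s: 3.65
position: [0.4953, 0.3703, 0.291]
tool_rot: [[-0.975, -0.222, -0.0], [-0.222, 0.975, -0.0], [0.0, -0.0, -1.0]]
ft_force: [0.5, -0.2, -3.5]
grip_width: 0.0237
```

Run:
```python
from h import *
go((.495,.3705,.3),tool(4.2,21.5))
im,d,w=cloud("side"); cv2.imwrite("pics/s2.png",im[:,:,::-1])
```

```text
t 3.65 pos [0.4953 0.3703 0.291 ] F [ 0.4773 -0.1601 -3.4833] w 0.02370043501408555 q [ 25.8346  27.3085  55.5937  -0.0006  97.1241 -76.9873]
ROW [ 0.004  0.004 -0.181] [ 0.201 -2.686  1.065] rows>= 3.0
```

View pics/s2.png

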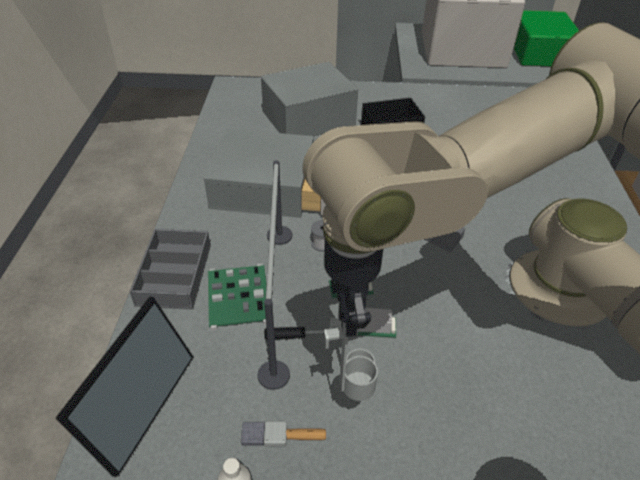

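```bash
cat >> h.py <<'E'
def hang(y,dx=0,dz=0,tilt=21.5,yaw=4.2,tz=.170,hx=-.005):
    """TCP so that hook is at rail + hx, offset dx,dz in ladle frame"""
    T=tool(yaw,tilt); L=T@np.diag([-1.,1,-1])
    c=np.array([.647-.0736*y,y,.225])+hx*np.array([np.cos(np.radians(4.2)),np.sin(np.radians(4.2)),0])
    return c+L@np.array([.026-.045+dx,0,tz-.155+dz]),T
E
python3 - <<'E'
from h import *
print(hang(.2,-.06,.05)[0],hang(.2)[0])
go(*hang(.2,-.06,.05))
E
```

```text
[0.5302 0.1925 0.2565] [0.6042 0.1979 0.232 ]
t 3.7 pos [0.496  0.3707 0.2952] F [ 0.4887 -1.1617  1.8194] w 0.023390408838044514 q [ 25.8362  27.1388  55.2115  -0.0015  97.2876 -76.986 ]
ROW [ 0.129 -3.628  0.767] [ 0.215 -2.639  1.062] rows>= 3.0
```

Request:
send_rows --pt "0 0 -0.6 0 0 0 10" --pt "0 0 -1.3 0 0 0 10" --pt "0 0 -2.0 0 0 0 10" --pt "0 0 -2.5 0 0 0 10" --pt "0 0 -2.5 0 0 0 10"

```text
time_s: 4.32
position: [0.4958, 0.3706, 0.4154]
tool_rot: [[-0.975, -0.222, 0.002], [-0.222, 0.975, 0.001], [-0.002, 0.001, -1.0]]
ft_force: [0.3, -0.6, -2.5]
grip_width: 0.0235
```

Run:
```python
from h import *
p,R=hang(.2,-.06,.05)
go((p[0],p[1],.42),R)
```

```text
t 4.33 pos [0.4958 0.3706 0.4154] F [ 0.3066 -0.5711 -2.5213] w 0.02349279240921128 q [ 25.8358  27.4419  35.7736  -0.0005 116.6503 -76.9856]
ROW [ 0.118 -3.626 -0.094] [ 0.207 -2.666  1.064] rows>= 3.0
```

Request:
send_rows --pt "0.02 -0.7 -0.1 0.04 -0.5 0.2 10" --pt "0.05 -1.4 -0.1 0.08 -1.1 0.42 10" --pt "0.08 -2.2 -0.1 0.12 -1.6 0.64 10" --pt "0.1 -3.0 -0.1 0.16 -2.1 0.85 10" --pt "0.12 -3.63 -0.1 0.2 -2.66 1.06 10"

```text
time_s: 4.95
position: [0.5296, 0.1906, 0.4174]
tool_rot: [[-0.93, -0.072, 0.362], [-0.068, 0.997, 0.026], [-0.362, -0.0, -0.932]]
ft_force: [1.0, -0.8, -2.3]
grip_width: 0.0229
```

Run:
```python
from h import *
go(*hang(.2,-.06,.05))
im,d,w=cloud("side"); cv2.imwrite("pics/s3.png",im[:,:,::-1])
```

```text
t 4.95 pos [0.5296 0.1906 0.4174] F [ 1.0221 -0.7987 -2.3368] w 0.022905644178701137 q [  8.4866  10.0005  63.899   -1.5994  84.9077 -85.8222]
ROW [1.152 0.039 3.004] [-0.005 -0.031 -0.005] rows>= 3.0
```

View pics/s3.png

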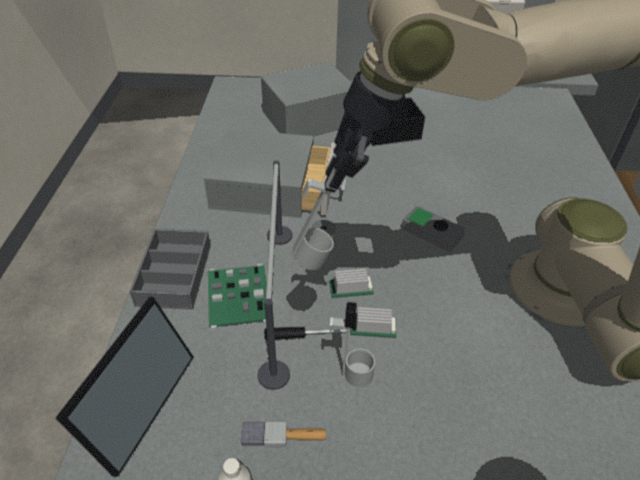

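Request:
send_rows --pt "0.38 0.01 1.0 0 0 0 10" --pt "0.77 0.03 2.0 0 0 0 10" --pt "1.15 0.04 3.0 0 0 0 10" --pt "1.15 0.04 3.0 0 0 0 10"

```text
time_s: 5.5
position: [0.528, 0.1938, 0.254]
tool_rot: [[-0.933, -0.074, 0.352], [-0.07, 0.997, 0.025], [-0.353, -0.001, -0.936]]
ft_force: [0.1, -0.0, -1.8]
grip_width: 0.0232
```

Run:
```python
from h import *
p,R=hang(.2,-.06,.05)
go(p,R)
im,d,w=cloud("side"); cv2.imwrite("pics/s4.png",cv2.resize(im[150:400,200:450,::-1],None,fx=2.4,fy=2.4))
s=status.observe(); L=s["tool_rot"]@np.diag([-1.,1,-1])
# points in ladle frame
for n in ("side","top"):
    if n=="top": im,d,w=cloud("top"); cv2.imwrite("pics/t4.png",im[:,:,::-1])
    P=w.reshape(-1,3); P=P[~np.isnan(P[:,0])]
    q=(P-s["position"])@L+[.026,0,.170]
    m=(abs(q[:,1])<.04)&(q[:,0]>-.04)&(q[:,0]<.08)&(q[:,2]>-.02)&(q[:,2]<.165)
    q=q[m]
    for a in np.arange(-.01,.165,.01):
        k=q[(q[:,2]>a)&(q[:,2]<=a+.01)]
        if len(k): print(n,round(a,3),len(k),np.percentile(k,[3,50,97],0).ravel())
```

```text
t 5.5 pos [0.528  0.1938 0.254 ] F [ 0.0536 -0.0399 -1.7743] w 0.023227658286628636 q [  8.8817  14.0652  84.863   -1.9385  60.4935 -84.7218]
ROW [-0.057 -0.028 -0.033] [-0.005 -0.105  0.007] rows>= 1.0
side -0.01 32 [-0.0221 -0.025  -0.0049  0.0044  0.0195 -0.002   0.0204  0.0266 -0.0001]
side 0.0 178 [-0.0276 -0.0255  0.0005 -0.0082  0.0098  0.0048  0.0253  0.0289  0.0098]
side 0.01 181 [-0.0292 -0.0257  0.0103 -0.0047  0.0095  0.0149  0.0268  0.029   0.0198]
side 0.02 207 [-0.03   -0.0256  0.0205 -0.0033  0.0094  0.0253  0.027   0.0291  0.0297]
side 0.03 212 [-0.0298 -0.0252  0.0304 -0.0029  0.0072  0.0352  0.0271  0.029   0.0397]
side 0.04 180 [-0.0306 -0.0263  0.0404 -0.0045  0.0072  0.044   0.0271  0.0291  0.0479]
side 0.05 21 [ 0.023  -0.0054  0.0516  0.0264  0.0052  0.0559  0.0276  0.0111  0.0595]
side 0.06 18 [ 0.0242 -0.0058  0.0613  0.0269  0.0057  0.0641  0.0277  0.0104  0.0692]
side 0.07 23 [ 0.0233 -0.0073  0.07    0.0274  0.0041  0.075   0.0282  0.011   0.0794]
side 0.08 21 [ 0.0237 -0.0038  0.0803  0.0273  0.0078  0.084   0.028   0.0121  0.0892]
side 0.09 25 [ 0.0242 
[... 1428 characters left out ...]
  0.0026  0.0898]
top 0.09 5 [ 0.0297 -0.0069  0.0971  0.0299 -0.003   0.0987  0.03    0.0006  0.0994]
top 0.1 8 [ 0.0268 -0.0095  0.1012  0.0294 -0.0071  0.1041  0.0303 -0.0005  0.1064]
top 0.11 6 [ 0.0261 -0.0096  0.1145  0.0297 -0.0081  0.1154  0.0302 -0.004   0.1178]
top 0.12 4 [ 0.0293 -0.0092  0.1229  0.0297 -0.0075  0.1234  0.0298 -0.005   0.1291]
top 0.13 9 [ 0.028  -0.0089  0.1304  0.0588 -0.0052  0.1344  0.0592  0.0016  0.1365]
top 0.14 12 [ 0.0384 -0.0081  0.1408  0.0588 -0.0037  0.1433  0.059   0.0056  0.1451]
top 0.15 128 [ 0.0328 -0.0081  0.1516  0.0474 -0.0008  0.1584  0.0588  0.0077  0.1599]
top 0.16 30 [ 0.0325 -0.0082  0.1601  0.0455  0.0006  0.161   0.0576  0.0068  0.1641]
```

View pics/s4.png

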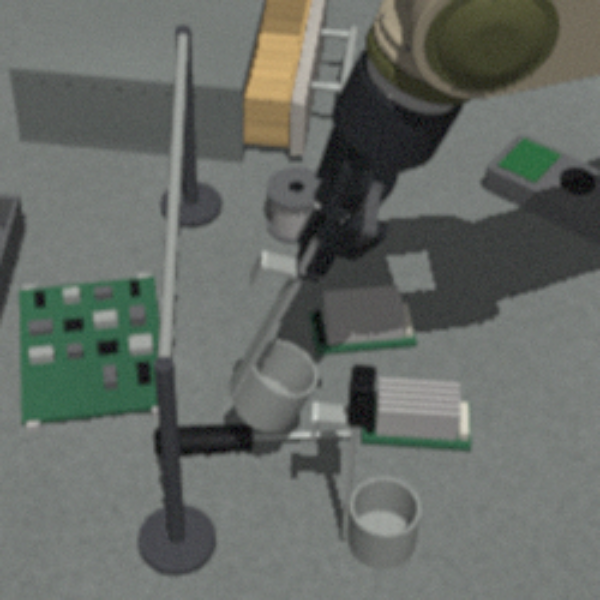

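Request:
send_rows --pt "-0.3 -0.03 0 0 -0.1 0 10" --pt "-0.6 -0.03 0 0 -0.1 0 10" --pt "-0.9 -0.03 0 0 -0.1 0 10" --pt "-1.22 -0.03 0 0 -0.1 0 10" --pt "-1.22 -0.03 0 0 -0.1 0 10"

```text
time_s: 6.22
position: [0.5892, 0.1968, 0.2834]
tool_rot: [[-0.922, -0.074, 0.379], [-0.068, 0.997, 0.028], [-0.38, 0.0, -0.925]]
ft_force: [1.0, 0.2, -2.5]
grip_width: 0.0233
```

```bash
cat > lf.py <<'E'
from h import *
s=status.observe(); L=s["tool_rot"]@np.diag([-1.,1,-1])
def rep(tag):
  for n in ("side","top"):
    im,d,w=cloud(n); cv2.imwrite(f"pics/{n}_{tag}.png",cv2.resize(im[150:400,170:420,::-1] if n=="side" else im[120:320,120:400,::-1],None,fx=2.4,fy=2.4))
    P=w.reshape(-1,3); P=P[~np.isnan(P[:,0])]
    q=(P-s["position"])@L+[.026,0,.170]
    m=(abs(q[:,1])<.012)&(q[:,0]>.035)&(q[:,0]<.07)&(q[:,2]>.11)&(q[:,2]<.165); k=q[m]
    if len(k): print(n,"lip/hook",len(k),np.percentile(k,[3,50,97],0).ravel())
    m=(P[:,1]>-.08)&(P[:,1]<.25)&(abs(P[:,1]-s["position"][1])>.05)&(abs(P[:,0]-.64)<.04)&(P[:,2]>.21)&(P[:,2]<.23)
    k=P[m]; e=k[:,0]+.0736*k[:,1]; print(n,"rail e",np.percentile(e,[3,50,97]),"z",np.percentile(k[:,2],97))
    m=(P[:,1]>-.08)&(P[:,1]<.25)&(abs(P[:,0]-.64)<.04)&(P[:,2]>.21)&(P[:,2]<.23)
    y=s["position"][1]; k=np.array([[.647-.0736*y,y,.225]]); print("rail top centre in ladle frame",((k-s["position"])@L+[.026,0,.170])[0])
E
python3 - <<'E'
from lf import *
rep("5")
go(*hang(.2,0,.05)); go(*hang(.2,0,.0))
E
```

```text
side lip/hook 172 [ 0.0364 -0.0063  0.1337  0.0528  0.0038  0.1564  0.0605  0.011   0.1597]
side rail e [0.6435 0.6481 0.6529] z 0.2268033794525939
rail top centre in ladle frame [ 0.0437 -0.0032  0.0996]
top lip/hook 149 [ 0.0359 -0.0081  0.1371  0.0489 -0.0007  0.1583  0.0578  0.0073  0.1612]
top rail e [0.6416 0.6455 0.6508] z 0.22733517238255016
rail top centre in ladle frame [ 0.0437 -0.0032  0.0996]
t 6.33 pos [0.5877 0.1968 0.2822] F [-0.7024  0.5949 -2.5485] w 0.02310417807014553 q [  8.2255  18.1548  74.6238  -1.6588  65.0823 -85.6073]
ROW [ 0.061 -0.002  0.054] [0.002 0.087 0.004] rows>= 1.0
t 6.33 pos [0.5877 0.1968 0.2822] F [-0.7024  0.5949 -2.5485] w 0.02310417807014553 q [  8.2255  18.1548  74.6238  -1.6588  65.0823 -85.6073]
ROW [ 0.073 -0.003  1.054] [0.002 0.087 0.004] rows>= 1.0
```

View pics/side_5.png

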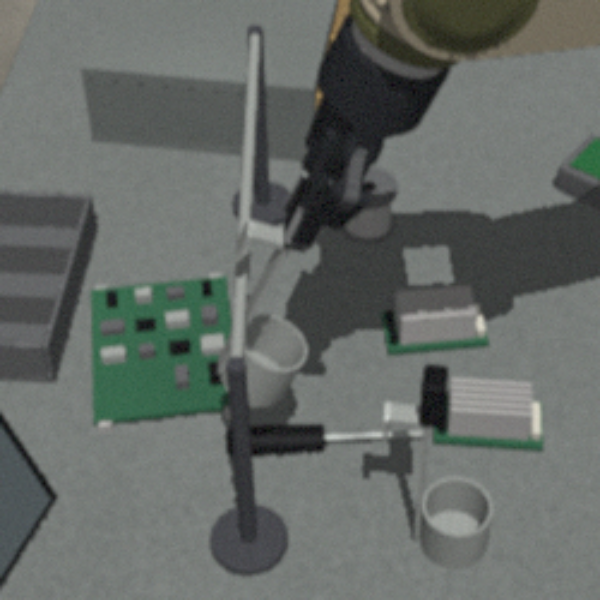

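View pics/top_5.png

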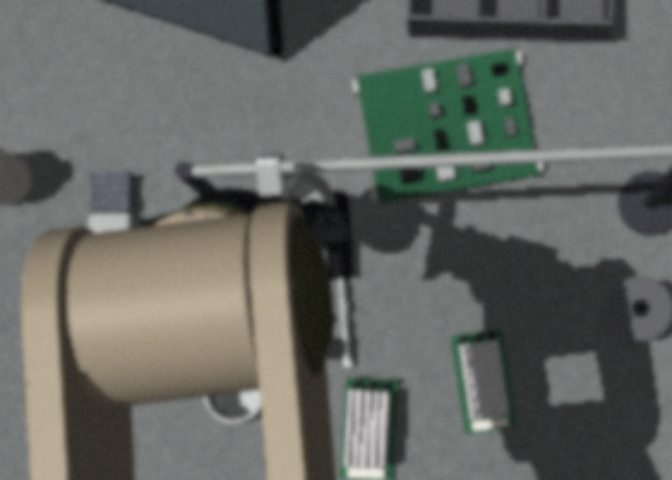

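Request:
send_rows --pt "0.07 0 0.1 0 0.08 0 10" --pt "0.07 0 0.35 0 0.08 0 10" --pt "0.07 0 0.6 0 0.08 0 10" --pt "0.07 0 0.8 0 0.08 0 10" --pt "0.07 0 0.85 0 0.08 0 10"

```text
time_s: 6.95
position: [0.6003, 0.1978, 0.2395]
tool_rot: [[-0.929, -0.074, 0.364], [-0.069, 0.997, 0.027], [-0.365, -0.0, -0.931]]
ft_force: [-0.3, -0.1, -1.8]
grip_width: 0.0232
```

Request:
send_rows --pt "0 0 0 0 0 0 10" --pt "0 0 0.04 0 0 0 10" --pt "0 0 0.08 0 0 0 10"

```text
time_s: 7.32
position: [0.6018, 0.1979, 0.2372]
tool_rot: [[-0.928, -0.074, 0.366], [-0.069, 0.997, 0.027], [-0.367, -0.0, -0.93]]
ft_force: [-0.2, -0.3, -2.4]
grip_width: 0.0233
```

Run:
```python
from lf import *
rep("6")
go(*hang(.2,0,.0))
```

```text
side lip/hook 181 [ 0.0357 -0.0064  0.1364  0.0518  0.005   0.1564  0.0605  0.0107  0.16  ]
side rail e [0.6435 0.6479 0.6527] z 0.2270927553895549
rail top centre in ladle frame [ 0.05   -0.0023  0.1475]
top lip/hook 151 [ 0.0363 -0.0095  0.142   0.0491 -0.001   0.1579  0.0588  0.0105  0.1605]
top rail e [0.6417 0.6456 0.6509] z 0.2271032555179342
rail top centre in ladle frame [ 0.05   -0.0023  0.1475]
t 7.42 pos [0.6017 0.1979 0.2368] F [ 0.6915 -0.2785 -2.2717] w 0.02347880654733014 q [  8.1018  21.5806  76.8102  -1.6353  60.1916 -85.5956]
ROW [-0.01  -0.003  0.108] [ 0.001 -0.003  0.005] rows>= 1.0
```

View pics/side_6.png

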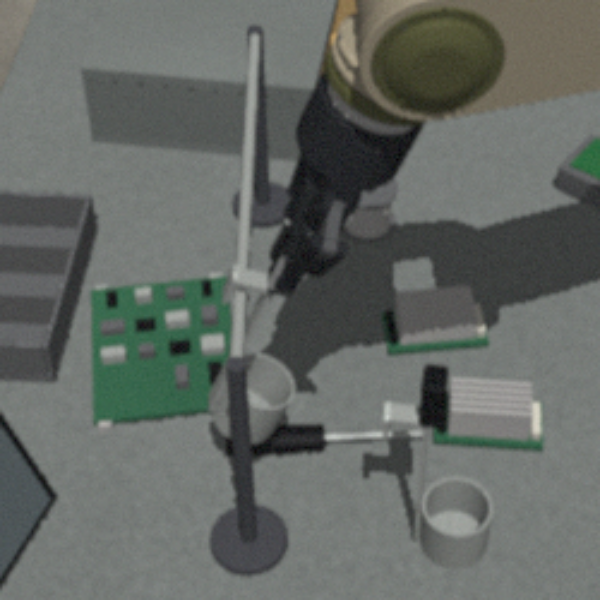

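Request:
send_rows --pt "0 0 0.03 0 0 0 10" --pt "0 0 0.06 0 0 0 10" --pt "0 0 0.08 0 0 0 10" --pt "0 0 0.08 0 0 0 10"

```text
time_s: 7.92
position: [0.6032, 0.198, 0.2331]
tool_rot: [[-0.928, -0.074, 0.365], [-0.069, 0.997, 0.027], [-0.366, -0.0, -0.931]]
ft_force: [-0.5, -0.0, -1.2]
grip_width: 0.0233
```

Request:
send_rows --pt "0 0 0.02 0 0 0 10" --pt "0 0 0.03 0 0 0 10" --pt "0 0 0.03 0 0 0 10"

```text
time_s: 8.3
position: [0.6037, 0.1981, 0.2318]
tool_rot: [[-0.928, -0.074, 0.365], [-0.069, 0.997, 0.027], [-0.366, -0.0, -0.931]]
ft_force: [-0.0, 0.3, -1.7]
grip_width: 0.0233
```

Request:
send_rows --pt "0 0 0.02 0 0 0 10" --pt "0 0 0.02 0 0 0 10" --pt "0 0 0.02 0 0 0 10"

```text
time_s: 8.68
position: [0.6039, 0.1981, 0.2316]
tool_rot: [[-0.928, -0.074, 0.366], [-0.069, 0.997, 0.027], [-0.367, -0.0, -0.93]]
ft_force: [-4.9, -0.9, 3.6]
grip_width: 0.0228
```

Request:
send_rows --pt "0 0 0.02 0 0 0 10" --pt "0 0 0.02 0 0 0 10" --pt "0 0 0.02 0 0 0 10"

```text
time_s: 9.05
position: [0.604, 0.1981, 0.2315]
tool_rot: [[-0.928, -0.074, 0.366], [-0.069, 0.997, 0.027], [-0.367, -0.0, -0.93]]
ft_force: [-10.5, -2.5, 8.8]
grip_width: 0.0234
```

Request:
send_rows --pt "0 0 0.02 0 0 0 10" --pt "0 0 0.02 0 0 0 10" --pt "0 0 0.02 0 0 0 10"

```text
time_s: 9.43
position: [0.604, 0.1982, 0.2314]
tool_rot: [[-0.927, -0.074, 0.367], [-0.069, 0.997, 0.027], [-0.368, -0.0, -0.93]]
ft_force: [-15.1, -2.2, 15.1]
grip_width: 0.0234
```

Request:
send_rows --pt "0 0 -0.05 0 0 0 10" --pt "0 0 -0.05 0 0 0 10" --pt "0 0 -0.05 0 0 0 10" --grip_force 20

```text
time_s: 9.8
position: [0.604, 0.1981, 0.2317]
tool_rot: [[-0.928, -0.074, 0.366], [-0.069, 0.997, 0.027], [-0.367, -0.0, -0.93]]
ft_force: [-3.7, 0.5, 3.9]
grip_width: 0.0232
```

Request:
send_rows --pt "0 0 -0.01 0 0 0 23" --pt "0 0 -0.01 0 0 0 23.5" --pt "0 0 -0.01 0 0 0 24" --pt "0 0 -0.01 0 0 0 24.5" --pt "0 0 -0.01 0 0 0 25"

```text
time_s: 10.42
position: [0.6038, 0.198, 0.2319]
tool_rot: [[-0.928, -0.074, 0.365], [-0.069, 0.997, 0.027], [-0.366, -0.0, -0.93]]
ft_force: [0.0, 0.3, 0.5]
grip_width: 0.0253
```

Request:
send_rows --pt "0 0 0 0 0 0 26" --pt "0 0 0 0 0 0 27" --pt "0 0 0 0 0 0 28" --pt "0 0 0 0 0 0 30" --pt "0 0 0 0 0 0 32"

```text
time_s: 11.05
position: [0.6037, 0.1981, 0.2318]
tool_rot: [[-0.928, -0.074, 0.365], [-0.069, 0.997, 0.027], [-0.366, -0.0, -0.931]]
ft_force: [0.8, 0.3, 0.3]
grip_width: 0.0319
```

Run:
```python
from lf import *
rep("7")
```

```text
side lip/hook 172 [ 0.0354 -0.0063  0.135   0.0519  0.0047  0.1562  0.0608  0.011   0.1598]
side rail e [0.6435 0.6479 0.6529] z 0.2264537701144959
rail top centre in ladle frame [ 0.0501 -0.0021  0.1532]
top lip/hook 155 [ 0.0354 -0.0103  0.1426  0.0487 -0.0009  0.1583  0.0592  0.0103  0.1613]
top rail e [0.6416 0.6456 0.6508] z 0.2270824192130365
rail top centre in ladle frame [ 0.0501 -0.0021  0.1532]
```

View pics/side_7.png

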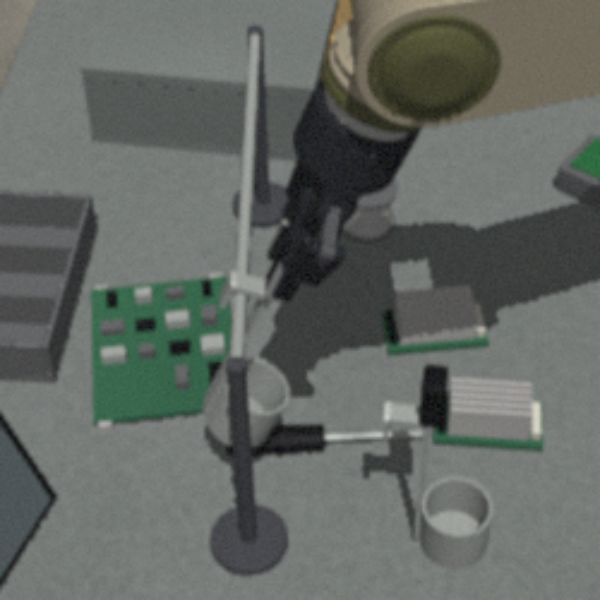

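Request:
send_rows --pt "0 0 0 0 0 0 36" --pt "0 0 -0.05 0 0 0 40" --pt "0 0 -0.4 0 0 0 40" --pt "0 0 -1.0 0 0 0 40" --pt "0 0 -1.8 0 0 0 40"

```text
time_s: 11.78
position: [0.5701, 0.1955, 0.3171]
tool_rot: [[-0.928, -0.074, 0.365], [-0.069, 0.997, 0.027], [-0.366, -0.0, -0.931]]
ft_force: [0.3, 0.3, 0.1]
grip_width: 0.0401
```

Run:
```python
from h import *
go((.487,.2627,.27),tool(-5)); go((.487,.2627,.169),tool(-5))
im,d,w=cloud("side"); cv2.imwrite("pics/s8.png",im[:,:,::-1])
```

```text
t 11.78 pos [0.5701 0.1955 0.3171] F [0.2953 0.3361 0.053 ] w 0.040062058809608954 q [  8.3455  15.5852  72.4205  -1.5968  70.5929 -85.6487]
ROW [1.794 1.462 0.306] [0.216 2.677 1.141] rows>= 3.0
t 11.78 pos [0.5701 0.1955 0.3171] F [0.2953 0.3361 0.053 ] w 0.040062058809608954 q [  8.3455  15.5852  72.4205  -1.5968  70.5929 -85.6487]
ROW [2.533 1.463 2.186] [0.216 2.677 1.141] rows>= 3.0
```

View pics/s8.png

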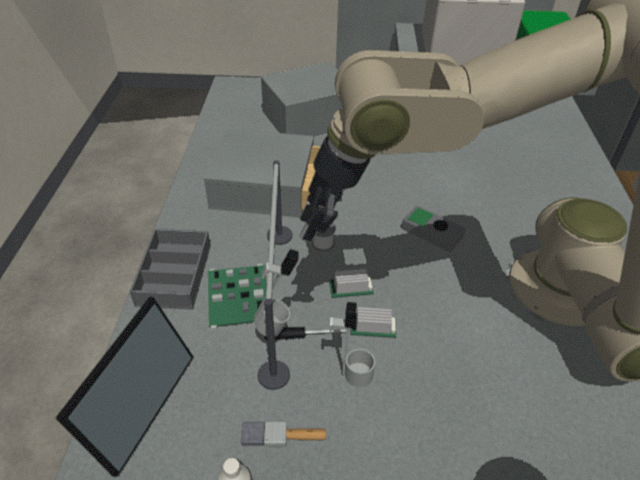

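Request:
send_rows --pt "0.5 0.3 0 0.05 0.7 0.3 45" --pt "1.0 0.7 0.1 0.1 1.4 0.6 50" --pt "1.4 1.1 0.2 0.15 2.1 0.9 50" --pt "1.79 1.46 0.3 0.216 2.68 1.14 50" --pt "1.79 1.46 0.3 0.216 2.68 1.14 50"

```text
time_s: 12.45
position: [0.4877, 0.2633, 0.2689]
tool_rot: [[-0.996, 0.085, 0.0], [0.085, 0.996, -0.0], [-0.0, -0.0, -1.0]]
ft_force: [0.2, 0.0, -0.3]
grip_width: 0.0499
```

Run:
```python
from h import *
go((.487,.2627,.169),tool(-5))
```

```text
t 12.45 pos [0.4877 0.2633 0.2689] F [ 0.2154  0.0012 -0.2508] w 0.049934961102888045 q [ 16.1269  20.889   69.5116  -0.0075  89.5967 -68.9888]
ROW [ 0.012 -0.012  1.999] [-0.001  0.001  0.014] rows>= 2.0
```

Request:
send_rows --pt "0.01 -0.01 0.6 0 0 0 50" --pt "0.01 -0.01 1.2 0 0 0 50" --pt "0.01 -0.01 1.7 0 0 0 50" --pt "0.01 -0.01 1.98 0 0 0 50" --pt "0.01 -0.01 1.98 0 0 0 50"

```text
time_s: 13.08
position: [0.4876, 0.2619, 0.1701]
tool_rot: [[-0.996, 0.087, 0.0], [0.087, 0.996, -0.0], [-0.0, -0.0, -1.0]]
ft_force: [0.4, -0.2, 0.2]
grip_width: 0.0501
```

Request:
send_rows --pt "0 0 0 0 0 0 30" --pt "0 0 0 0 0 0 22" --pt "0 0 0 0 0 0 10" --pt "0 0 0 0 0 0 10" --pt "0 0 0 0 0 0 10" --grip_force 60

```text
time_s: 13.7
position: [0.488, 0.2622, 0.1711]
tool_rot: [[-0.996, 0.087, 0.003], [0.087, 0.996, 0.0], [-0.003, 0.0, -1.0]]
ft_force: [0.3, -1.5, 6.0]
grip_width: 0.0232
```

Request:
send_rows --pt "0 0 -0.1 0 0 0 10" --pt "0 0 -0.6 0 0 0 10" --pt "0 0 -1.3 0 0 0 10" --pt "0 0 -2.0 0 0 0 10" --pt "0 0 -2.6 0 0 0 10"

```text
time_s: 14.32
position: [0.4871, 0.2623, 0.3011]
tool_rot: [[-0.996, 0.087, -0.0], [0.087, 0.996, 0.0], [0.0, 0.0, -1.0]]
ft_force: [0.5, -0.5, -3.4]
grip_width: 0.0232
```

Run:
```python
from h import *
p,R=hang(.07,-.06,.05)
go((p[0],p[1],.31),R)
im,d,w=cloud("side"); cv2.imwrite("pics/s9.png",im[:,:,::-1])
```

```text
t 14.32 pos [0.4871 0.2623 0.3011] F [ 0.4988 -0.4518 -3.3971] w 0.023174428499665934 q [ 16.0338  19.935   65.7701   0.0128  94.3017 -68.9879]
ROW [-1.396 -3.89  -0.179] [-0.214 -2.683 -1.134] rows>= 4.0
```

View pics/s9.png

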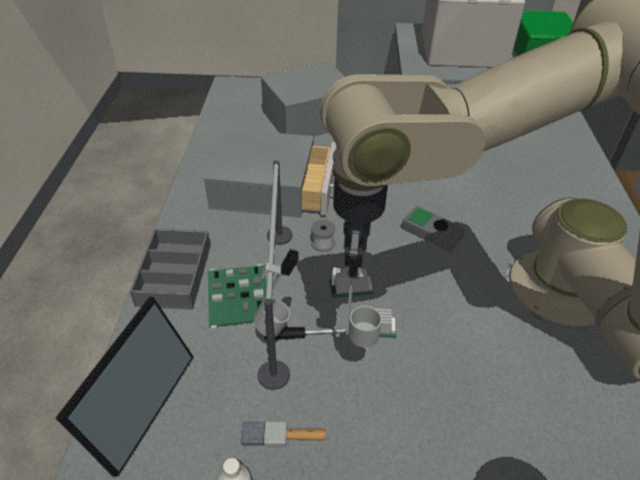

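Request:
send_rows --pt "0 -0.9 -0.18 0 0 0 10" --pt "0 -1.8 -0.18 0 -0.4 -0.1 10" --pt "0 -2.7 -0.18 -0.07 -1.0 -0.4 10" --pt "-0.4 -3.4 -0.18 -0.14 -1.8 -0.8 10" --pt "-0.9 -3.89 -0.18 -0.21 -2.68 -1.13 10"

```text
time_s: 15.0
position: [0.5151, 0.0633, 0.3083]
tool_rot: [[-0.927, -0.073, 0.368], [-0.068, 0.997, 0.026], [-0.369, -0.001, -0.93]]
ft_force: [-0.2, 1.6, -2.1]
grip_width: 0.0234
```

Run:
```python
from h import *
go(*hang(.07,-.05,.05))
```

```text
t 15.0 pos [0.5151 0.0633 0.3083] F [-0.1686  1.5904 -2.1267] w 0.023445402161661917 q [  -8.401     6.5055   85.638     4.9431   66.7526 -103.7127]
ROW [-0.275 -0.051  1.145] [-0.009  0.018  0.003] rows>= 1.0
```

Request:
send_rows --pt "-0.1 -0.05 0.5 0 0 0 10" --pt "-0.27 -0.05 1.14 0 0 0 10" --pt "-0.5 -0.05 1.14 0 0 0 10" --pt "-0.9 -0.05 1.14 0 0 0 10" --pt "-1.2 -0.05 1.14 0 0 0 10"

```text
time_s: 15.62
position: [0.5927, 0.0679, 0.2793]
tool_rot: [[-0.928, -0.073, 0.366], [-0.068, 0.997, 0.026], [-0.367, -0.001, -0.93]]
ft_force: [0.2, 0.4, -2.7]
grip_width: 0.023
```

Request:
send_rows --pt "0 0 0 0 0 0 10" --pt "0 0 0 0 0 0 10"

```text
time_s: 15.88
position: [0.5914, 0.0678, 0.2779]
tool_rot: [[-0.928, -0.073, 0.365], [-0.068, 0.997, 0.026], [-0.366, -0.001, -0.931]]
ft_force: [0.5, -0.6, -2.2]
grip_width: 0.0231
```

Run:
```python
from lf import *
rep("10")
go(*hang(.07,0,.01))
```

```text
side lip/hook 137 [ 0.0363 -0.0068  0.1342  0.0526  0.0055  0.1567  0.0606  0.011   0.1596]
side rail e [0.6238 0.647  0.6598] z 0.2290030556014008
rail top centre in ladle frame [ 0.0537 -0.0037  0.1023]
top lip/hook 114 [ 0.0401 -0.0073  0.1451  0.0504 -0.0001  0.1586  0.0591  0.007   0.1614]
top rail e [0.6305 0.645  0.6513] z 0.2288959693757842
rail top centre in ladle frame [ 0.0537 -0.0037  0.1023]
t 15.97 pos [0.5914 0.0677 0.2779] F [-0.3627 -0.321  -3.2237] w 0.023025643710635132 q [  -6.5659   15.697    78.7098    4.293    64.5345 -101.8582]
ROW [-0.08  -0.028  0.817] [-0.005 -0.005 -0.003] rows>= 1.0
```

View pics/side_10.png

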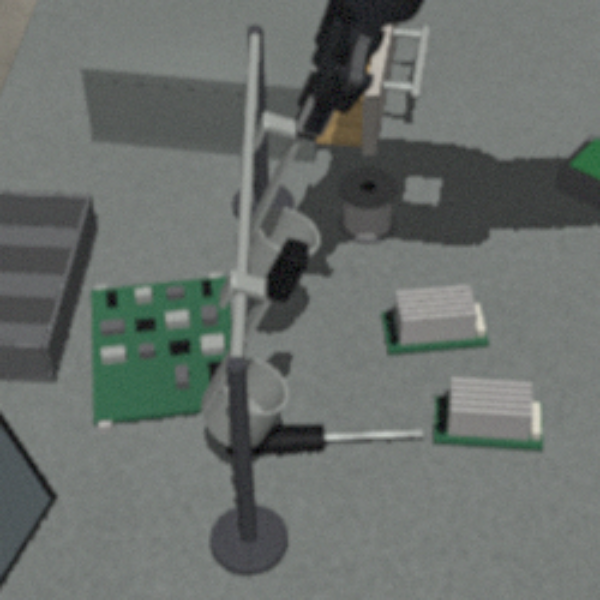

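Ladle B held beside the rail, its hook at (280,125) level with it; A hangs still at (240,290). Lower B.

Request:
send_rows --pt "-0.08 0 0 0 0 0 10" --pt "-0.08 0 0.3 0 0 0 10" --pt "-0.08 0 0.6 0 0 0 10" --pt "-0.08 0 0.8 0 0 0 10" --pt "-0.08 0 0.82 0 0 0 10"

```text
time_s: 16.6
position: [0.6106, 0.069, 0.2397]
tool_rot: [[-0.929, -0.072, 0.363], [-0.068, 0.997, 0.026], [-0.364, -0.0, -0.931]]
ft_force: [0.6, -0.3, -3.0]
grip_width: 0.0232
```

Request:
send_rows --pt "0 0 0.04 0 0 0 10" --pt "0 0 0.08 0 0 0 10" --pt "0 0 0.1 0 0 0 10" --pt "0 0 0.12 0 0 0 10" --pt "0 0 0.12 0 0 0 10"

```text
time_s: 17.23
position: [0.6128, 0.0691, 0.2355]
tool_rot: [[-0.928, -0.072, 0.365], [-0.068, 0.997, 0.026], [-0.366, -0.001, -0.931]]
ft_force: [-0.1, -0.6, -2.7]
grip_width: 0.0229
```

Run:
```python
from h import *
go(*hang(.07,0,.0))
```

```text
t 17.23 pos [0.6128 0.0691 0.2355] F [-0.0583 -0.5541 -2.7159] w 0.022945592898775024 q [  -6.1352   19.6687   80.0479    4.3269   59.187  -101.82  ]
ROW [ 0.011 -0.024  0.072] [-0.006 -0.003 -0.004] rows>= 1.0
```

Request:
send_rows --pt "0.01 0 0.04 0 0 0 10" --pt "0.01 0 0.06 0 0 0 10" --pt "0.01 0 0.06 0 0 0 10"

```text
time_s: 17.6
position: [0.6135, 0.0691, 0.2324]
tool_rot: [[-0.928, -0.072, 0.365], [-0.068, 0.997, 0.026], [-0.366, -0.001, -0.931]]
ft_force: [0.6, 0.0, -2.2]
grip_width: 0.0234
```

Request:
send_rows --pt "0 0 0.02 0 0 0 10" --pt "0 0 0.02 0 0 0 10" --pt "0 0 0.02 0 0 0 10"

```text
time_s: 17.98
position: [0.6139, 0.0692, 0.2318]
tool_rot: [[-0.928, -0.072, 0.366], [-0.068, 0.997, 0.026], [-0.366, -0.001, -0.93]]
ft_force: [-1.9, -0.1, -0.6]
grip_width: 0.0232
```

Request:
send_rows --pt "0 0 0.02 0 0 0 10" --pt "0 0 0.02 0 0 0 10" --pt "0 0 0.02 0 0 0 10"

```text
time_s: 18.35
position: [0.6139, 0.0692, 0.2316]
tool_rot: [[-0.928, -0.073, 0.366], [-0.068, 0.997, 0.026], [-0.367, -0.001, -0.93]]
ft_force: [-7.2, -0.5, 5.3]
grip_width: 0.0236
```

Request:
send_rows --pt "0 0 -0.015 0 0 0 10" --pt "0 0 -0.015 0 0 0 10" --pt "0 0 -0.015 0 0 0 10" --grip_force 20

```text
time_s: 18.73
position: [0.6139, 0.0692, 0.2317]
tool_rot: [[-0.928, -0.072, 0.366], [-0.068, 0.997, 0.026], [-0.366, -0.001, -0.93]]
ft_force: [-4.8, -0.7, 3.5]
grip_width: 0.0232
```

Request:
send_rows --pt "0 0 0 0 0 0 23" --pt "0 0 0 0 0 0 23.5" --pt "0 0 0 0 0 0 24" --pt "0 0 0 0 0 0 24.5" --pt "0 0 0 0 0 0 25"

```text
time_s: 19.35
position: [0.6141, 0.0692, 0.2312]
tool_rot: [[-0.928, -0.072, 0.365], [-0.068, 0.997, 0.026], [-0.366, -0.001, -0.931]]
ft_force: [0.8, 0.6, 0.2]
grip_width: 0.025
```

Request:
send_rows --pt "0 0 0 0 0 0 26" --pt "0 0 0 0 0 0 27" --pt "0 0 0 0 0 0 28" --pt "0 0 0 0 0 0 30" --pt "0 0 0 0 0 0 33"

```text
time_s: 19.98
position: [0.6139, 0.0691, 0.2314]
tool_rot: [[-0.928, -0.072, 0.365], [-0.068, 0.997, 0.026], [-0.366, -0.001, -0.931]]
ft_force: [-0.2, -0.8, 0.6]
grip_width: 0.033
```

Request:
send_rows --pt "0 0 0 0 0 0 37" --pt "0 0 -0.05 0 0 0 40" --pt "0 0 -0.4 0 0 0 40" --pt "0 0 -1.0 0 0 0 40" --pt "0 0 -1.8 0 0 0 40"

```text
time_s: 20.6
position: [0.5803, 0.0668, 0.3166]
tool_rot: [[-0.928, -0.072, 0.365], [-0.068, 0.997, 0.026], [-0.366, -0.001, -0.931]]
ft_force: [0.9, -0.2, 0.7]
grip_width: 0.0401
```

Run:
```python
from h import *
p=(.45,-.1,.33)
go(p,tool(0,0))
im,d,w=cloud("side"); cv2.imwrite("pics/s11.png",im[:,:,::-1])
```

```text
t 20.6 pos [0.5803 0.0668 0.3166] F [ 0.9254 -0.1917  0.7025] w 0.04009745265606497 q [  -6.8249   13.2504   75.7133    4.2193   69.9841 -101.6945]
ROW [ 2.546 -3.139 -1.286] [0.093 2.681 0.514] rows>= 4.0
```

View pics/s11.png

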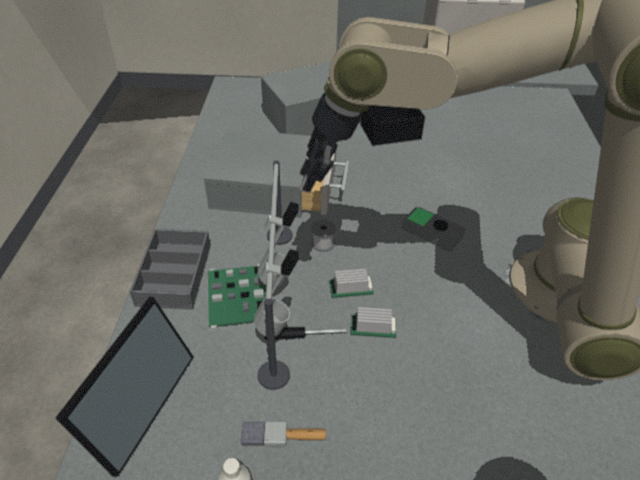

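Run:
```python
from h import *
import pickle
o=pickle.load(open("o.pkl","rb"))
H=[]
for n in("top","side"):
    W=o[n][2].reshape(-1,3); W=W[~np.isnan(W[:,0])]
    yaw=np.radians(-4.5); X=np.array([np.cos(yaw),np.sin(yaw)]);Y=np.array([-X[1],X[0]])
    u=W[:,:2]@X; v=W[:,:2]@Y
    m=(v<-.1)&(v>-.45)&(u>.45)&(u<1)
    for a in(.045,.05,.055,.06,.065):
        k=m&(W[:,2]>a)&(W[:,2]<a+.005)&(u<.545); 
        if k.sum(): print(n,a,k.sum(),np.percentile(u[k],[2,50,98]),np.percentile(v[k],[2,50,98]))
    k=m&(W[:,2]>.084)&(W[:,2]<.094)&(u<.6); print("front top u",np.percentile(u[k],[2,50,98]),"v",np.percentile(v[k],[1,50,99]))
    k=m&(W[:,2]>.097)&(W[:,2]<.107)&(u<.9); print("unit top u",np.percentile(u[k],[.5,50,99.5]),"v",np.percentile(v[k],[.5,50,99.5]))
    # yaw fit
    k=m&(W[:,2]>.05)&(W[:,2]<.07)&(u<.542); print("handle slope",len(W[k]))
    P=W[k]; b=[]
```

```text
top 0.06 98 [0.516  0.5239 0.5432] [-0.3241 -0.2544 -0.2025]
top 0.065 238 [0.5167 0.5221 0.5423] [-0.3187 -0.2619 -0.2056]
front top u [0.5565 0.5636 0.5709] v [-0.3723 -0.2638 -0.1539]
unit top u [0.6222 0.7406 0.8654] v [-0.3783 -0.2642 -0.1497]
handle slope 324
side 0.055 6 [0.5179 0.5346 0.5431] [-0.3113 -0.3069 -0.2062]
side 0.06 64 [0.5178 0.526  0.543 ] [-0.321  -0.2718 -0.1992]
side 0.065 84 [0.5184 0.5235 0.54  ] [-0.3136 -0.2415 -0.2037]
front top u [0.5581 0.5652 0.5723] v [-0.369  -0.2509 -0.1492]
unit top u [0.624  0.7498 0.8667] v [-0.3767 -0.2551 -0.1456]
handle slope 148
```

Run:
```python
from h import *
go((.46,-.15,.33),tool(-40)); go((.4993,-.302,.16),tool(-94.5))
```

```text
t 20.65 pos [0.5804 0.0669 0.3232] F [-0.3494  0.2388  6.2361] w 0.039949639957898866 q [  -6.8219   12.8651   75.3148    4.2212   70.202  -101.6904]
ROW [ 2.471 -4.151 -1.135] [1.044 2.62  5.455] rows>= 5.0
t 20.65 pos [0.5804 0.0669 0.3232] F [-0.3494  0.2388  6.2361] w 0.039949639957898866 q [  -6.8219   12.8651   75.3148    4.2212   70.202  -101.6904]
ROW [ 3.226 -7.232  2.235] [ 2.353  2.047 12.168] rows>= 10.0
```

Request:
send_rows --pt "0.5 -0.8 -0.23 0.2 0.52 1.1 40" --pt "1.0 -1.65 -0.45 0.4 1.05 2.2 40" --pt "1.5 -2.5 -0.7 0.6 1.57 3.3 40" --pt "2.0 -3.3 -0.9 0.8 2.1 4.4 30" --pt "2.47 -4.15 -1.13 1.04 2.62 5.45 26"

```text
time_s: 21.28
position: [0.4597, -0.1509, 0.324]
tool_rot: [[-0.763, 0.646, -0.01], [0.646, 0.763, 0.001], [0.009, -0.006, -1.0]]
ft_force: [0.6, 0.1, 0.4]
grip_width: 0.026
```

Run:
```python
from h import *
go((.4993,-.302,.16),tool(-94.5))
```

```text
t 21.27 pos [ 0.4597 -0.1509  0.324 ] F [0.6081 0.0856 0.3961] w 0.02602731420374484 q [-32.0981  12.2361  73.0074  -0.2455  95.2844 -81.876 ]
ROW [-2.585 -1.776  3.267] [-0.065 -0.038  6.782] rows>= 6.0
```

Request:
send_rows --pt "-0.5 -0.35 0.4 0 0 1.3 26" --pt "-1.0 -0.7 1.0 0 0 2.6 26" --pt "-1.5 -1.05 1.8 -0.02 -0.02 3.9 26" --pt "-2.0 -1.4 2.6 -0.04 -0.03 5.2 26" --pt "-2.58 -1.78 3.2 -0.06 -0.04 6.5 26"

```text
time_s: 21.9
position: [0.501, -0.3015, 0.1616]
tool_rot: [[0.04, 0.999, 0.001], [0.999, -0.04, -0.0], [-0.0, 0.001, -1.0]]
ft_force: [0.6, -0.3, 0.5]
grip_width: 0.0259
```

Run:
```python
from h import *
go((.4993,-.302,.045),tool(-94.5))
im,d,w=cloud("side"); cv2.imwrite("pics/s12.png",cv2.resize(im[80:280,220:420,::-1],None,fx=3,fy=3))
im,d,w=cloud("top"); cv2.imwrite("pics/t12.png",im[:,:,::-1])
```

```text
t 21.9 pos [ 0.501  -0.3015  0.1616] F [ 0.614  -0.2931  0.4682] w 0.025903948275147862 q [-42.6366  28.4892  75.2031   0.0089  76.2748 -40.3271]
ROW [-0.011 -0.035  2.331] [0.004 0.002 0.274] rows>= 2.0
```

View pics/s12.png

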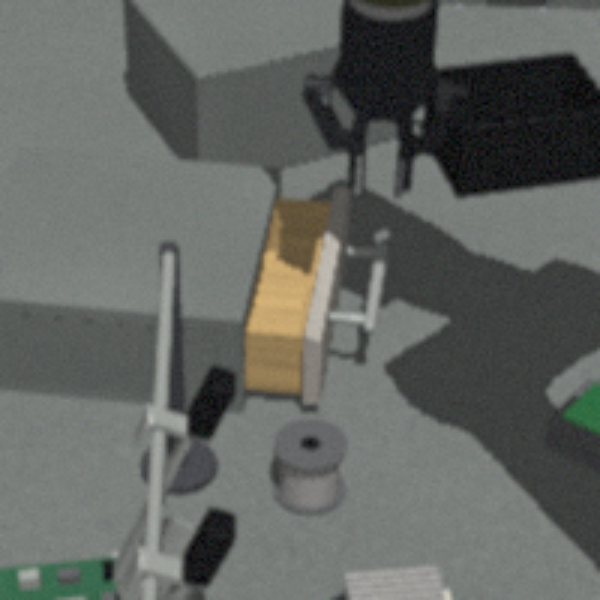

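Request:
send_rows --pt "-0.01 -0.035 0.4 0 0 0.27 26" --pt "-0.01 -0.035 1.0 0 0 0.27 26" --pt "-0.01 -0.035 1.5 0 0 0.27 26" --pt "-0.01 -0.035 1.5 0 0 0.27 26"

```text
time_s: 22.5
position: [0.499, -0.3005, 0.0871]
tool_rot: [[0.07, 0.998, -0.001], [0.998, -0.07, 0.001], [0.001, -0.001, -1.0]]
ft_force: [0.0, -0.8, 0.5]
grip_width: 0.026
```

Run:
```python
from h import *
go((.4993,-.302,.045),tool(-94.5))
im,d,w=cloud("side"); cv2.imwrite("pics/s13.png",cv2.resize(im[120:240,280:400,::-1],None,fx=5,fy=5,interpolation=cv2.INTER_CUBIC))
```

```text
t 22.5 pos [ 0.499  -0.3005  0.0871] F [ 0.0349 -0.7807  0.5077] w 0.026046706281512542 q [-42.6965  32.9176  80.9938   0.0091  66.1666 -38.6638]
ROW [-0.031  0.009  0.842] [-0.007 -0.007  0.058] rows>= 1.0
```

View pics/s13.png

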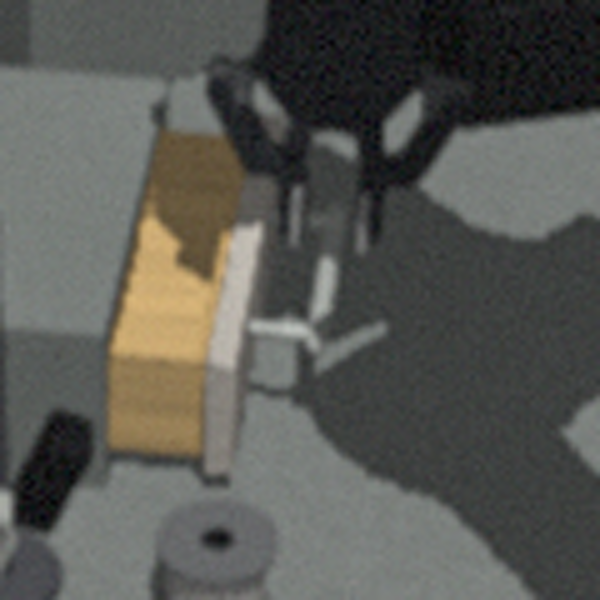

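Request:
send_rows --pt "-0.02 0.005 0 0 0 0.05 21" --pt "-0.02 0.005 0.3 0 0 0.05 21" --pt "-0.02 0.005 0.6 0 0 0.05 21" --pt "-0.02 0.005 0.76 0 0 0.05 21"

```text
time_s: 23.05
position: [0.499, -0.3019, 0.0475]
tool_rot: [[0.079, 0.997, -0.001], [0.997, -0.079, 0.001], [0.001, -0.001, -1.0]]
ft_force: [-0.6, 1.4, 0.6]
grip_width: 0.0209
```

Request:
send_rows --pt "0 0 0 0 0 0 15" --pt "0 0 0 0 0 0 5" --pt "0 0 0 0 0 0 0" --pt "0 0 0 0 0 0 0" --grip_force 40

```text
time_s: 23.55
position: [0.4994, -0.3022, 0.0488]
tool_rot: [[0.079, 0.997, -0.0], [0.997, -0.079, 0.0], [0.0, -0.0, -1.0]]
ft_force: [0.6, -0.8, -7.9]
grip_width: 0.0094
```

Request:
send_rows --pt "0 -0.2 0 0 0 0 0" --pt "0 -0.6 0 0 0 0 0" --pt "0 -1.1 0 0 0 0 0" --pt "0 -1.6 0 0 0 0 0" --pt "0 -2.1 0 0 0 0 0"

```text
time_s: 24.18
position: [0.3935, -0.2937, 0.0488]
tool_rot: [[0.079, 0.997, 0.0], [0.997, -0.079, -0.0], [-0.0, 0.0, -1.0]]
ft_force: [1.2, -3.4, -11.3]
grip_width: 0.0093
```

Request:
send_rows --pt "0 -0.2 0 0 0 0 0" --pt "0 -0.3 0 0 0 0 0" --pt "0 -0.3 0 0 0 0 0"

```text
time_s: 24.55
position: [0.3796, -0.2927, 0.0488]
tool_rot: [[0.079, 0.997, -0.0], [0.997, -0.079, 0.0], [0.0, -0.0, -1.0]]
ft_force: [-0.7, -1.2, -12.3]
grip_width: 0.0092
```

Request:
send_rows --pt "0 0 0 0 0 0 10" --pt "0 0 0 0 0 0 20" --pt "0 0 -0.5 0 0 0 20" --pt "0 0 -1.5 0 0 0 20" --pt "0 0 -2.7 0 0 0 20"

```text
time_s: 25.18
position: [0.3801, -0.2925, 0.1862]
tool_rot: [[0.079, 0.997, 0.001], [0.997, -0.079, -0.0], [-0.0, 0.001, -1.0]]
ft_force: [0.8, -1.3, 0.1]
grip_width: 0.0202
```

Run:
```python
from h import *
s=status.observe()
out={}
R=[]
for n in("top","side"):
    im,d,w=cloud(n); cv2.imwrite(f"pics/{n}14.png",im[:,:,::-1])
    for r in vision.masks_of(n,"module0"):
        if r["p"]>.5:
            P=w[r["pixels"]]; P=P[P[:,2]>.034]; print(n,r["p"],cv2.minAreaRect((P[:,:2]*1000).astype(np.float32)))
    W=w.reshape(-1,3);W=W[~np.isnan(W[:,0])]
    yaw=np.radians(-4.5); X=np.array([np.cos(yaw),np.sin(yaw)]);Y=np.array([-X[1],X[0]])
    u=W[:,:2]@X; v=W[:,:2]@Y
    m=(v<-.1)&(v>-.45)&(u>.38)&(u<.5)
    k=m&(W[:,2]>.084)&(W[:,2]<.094); print("front top u",np.percentile(u[k],[2,50,98]),"v",np.percentile(v[k],[1,50,99]))
    P=W[k]; print(np.polyfit(P[:,1],P[:,0],1))
print(s["position"],status.observe()["time_s"])
```

```text
top 0.95 ((429.4780578613281, 142.78282165527344), (36.20173263549805, 69.52348327636719), 88.71686553955078)
top 0.79 ((477.7262268066406, 35.31571960449219), (69.73761749267578, 35.81778335571289), 10.391406059265137)
top 0.65 ((489.96954345703125, -298.2837829589844), (217.56512451171875, 233.24600219726562), 86.526123046875)
front top u [0.4369 0.4442 0.4512] v [-0.3649 -0.2327 -0.1534]
[0.0732 0.4441]
side 0.83 ((479.3953857421875, 37.47553253173828), (70.80695343017578, 42.237335205078125), 10.285086631774902)
side 0.57 ((430.60357666015625, 145.91000366210938), (41.22279739379883, 69.77650451660156), 85.48313903808594)
front top u [0.4384 0.4455 0.4526] v [-0.3682 -0.2489 -0.1498]
[0.0784 0.4468]
[ 0.3801 -0.2925  0.1862] 25.375
```

View pics/top14.png

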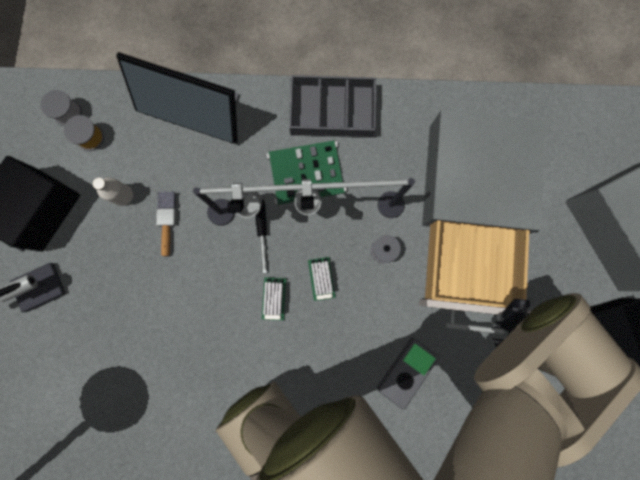

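Run:
```python
from h import *
go((.44,-.1,.2),tool(-40));
```

```text
t 25.38 pos [ 0.3804 -0.2929  0.1854] F [ 0.4403  0.4251 -0.4105] w 0.0202105921364694 q [-51.7796  17.167   89.7011   0.0277  72.8808 -47.2793]
ROW [ 3.939  0.886 -0.3  ] [ 0.012  0.031 -6.814] rows>= 6.0
```

Request:
send_rows --pt "0.8 0.18 -0.3 0 0 -1.3 40" --pt "1.6 0.36 -0.4 0 0 -2.6 60" --pt "2.4 0.54 -0.4 0 0 -3.9 60" --pt "3.2 0.72 -0.3 0 0 -5.2 60" --pt "3.94 0.89 -0.3 0 0 -6.5 60"

```text
time_s: 26.0
position: [0.4396, -0.0981, 0.1976]
tool_rot: [[-0.741, 0.671, -0.002], [0.671, 0.741, 0.001], [0.002, -0.0, -1.0]]
ft_force: [-1.0, -0.0, 0.8]
grip_width: 0.0603
```

Run:
```python
from h import *
go((.4787,.0367,.12),tool(10.4))
```

```text
t 26.0 pos [ 0.4396 -0.0981  0.1976] F [-1.0159 -0.0052  0.8409] w 0.060269983568913034 q [-27.7148  13.7003  92.4995   0.0155  73.927  -75.5461]
ROW [1.227 2.524 1.555] [ 0.005 -0.016 -6.572] rows>= 5.0
```

Request:
send_rows --pt "0.25 0.5 0.2 0 0 -1.31 60" --pt "0.5 1.0 0.5 0 0 -2.62 60" --pt "0.75 1.5 0.8 0 0 -3.94 60" --pt "1.0 2.0 1.1 0 0 -5.25 60" --pt "1.23 2.52 1.5 0 0 -6.57 60"

```text
time_s: 26.62
position: [0.4795, 0.0357, 0.1226]
tool_rot: [[-0.984, -0.18, -0.001], [-0.18, 0.984, 0.0], [0.001, 0.0, -1.0]]
ft_force: [-0.5, -0.7, -0.1]
grip_width: 0.0601
```

Run:
```python
from h import *
go((.4787,.0367,.013),tool(10.4))
im,d,w=cloud("side"); cv2.imwrite("pics/s15.png",cv2.resize(im[180:380,250:450,::-1],None,fx=3,fy=3,interpolation=cv2.INTER_CUBIC))
```

```text
t 26.62 pos [0.4795 0.0357 0.1226] F [-0.501  -0.6739 -0.0956] w 0.060101222242053776 q [  -9.8902   21.7161   94.8475    0.0077   63.4846 -110.2775]
ROW [0.01  0.021 2.192] [ 0.003 -0.005 -0.002] rows>= 2.0
```

View pics/s15.png

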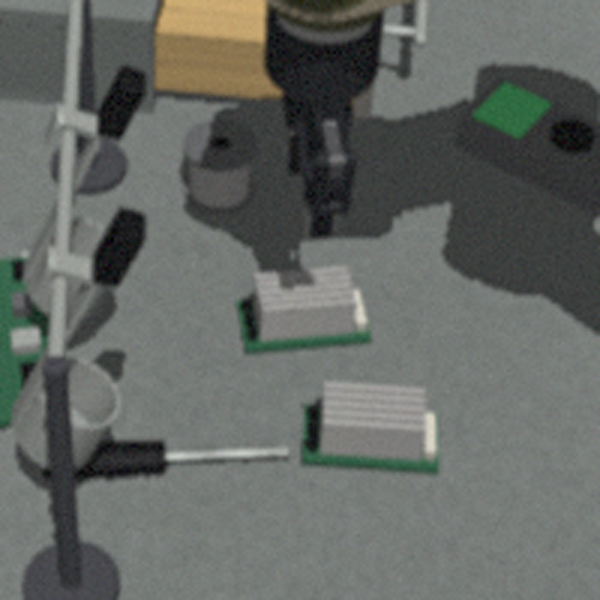

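Request:
send_rows --pt "0.01 0.02 0.5 0 0 0 60" --pt "0.01 0.02 1.1 0 0 0 60" --pt "0.01 0.02 1.7 0 0 0 60" --pt "0.01 0.02 2.1 0 0 0 60" --pt "0.01 0.02 2.18 0 0 0 60"

```text
time_s: 27.3
position: [0.4779, 0.0355, 0.0134]
tool_rot: [[-0.985, -0.173, -0.003], [-0.173, 0.985, 0.001], [0.003, 0.001, -1.0]]
ft_force: [-0.5, -0.1, -0.4]
grip_width: 0.06
```

Request:
send_rows --pt "0 0 0 0 0 0 45" --pt "0 0 0 0 0 0 35" --pt "0 0 0 0 0 0 25" --pt "0 0 0 0 0 0 25" --pt "0 0 0 0 0 0 25" --grip_force 60

```text
time_s: 27.92
position: [0.4793, 0.0354, 0.0157]
tool_rot: [[-0.985, -0.174, 0.002], [-0.174, 0.985, -0.0], [-0.002, -0.001, -1.0]]
ft_force: [-0.9, -0.8, 6.2]
grip_width: 0.0349
```

Request:
send_rows --pt "0 0 -0.1 0 0 0 25" --pt "0 0 -0.6 0 0 0 25" --pt "0 0 -1.4 0 0 0 25" --pt "0 0 -2.4 0 0 0 25" --pt "0 0 -3.4 0 0 0 25"

```text
time_s: 28.55
position: [0.4784, 0.0355, 0.1866]
tool_rot: [[-0.985, -0.174, -0.0], [-0.174, 0.985, -0.0], [0.0, 0.0, -1.0]]
ft_force: [1.5, 0.4, -2.8]
grip_width: 0.0355
```

Run:
```python
from h import *
go((.4993,-.3473,.2),tool(-4.5))
im,d,w=cloud("side"); cv2.imwrite("pics/s16.png",cv2.resize(im[100:380,220:500,::-1],None,fx=2,fy=2,interpolation=cv2.INTER_CUBIC))
```

```text
t 28.55 pos [0.4784 0.0355 0.1866] F [ 1.538   0.3864 -2.8434] w 0.03545052637523077 q [  -9.9268   17.1706   89.4737   -0.0052   73.3727 -109.9515]
ROW [ 0.921 -7.613 -0.268] [-0.    -0.002  1.816] rows>= 7.0
```

View pics/s16.png

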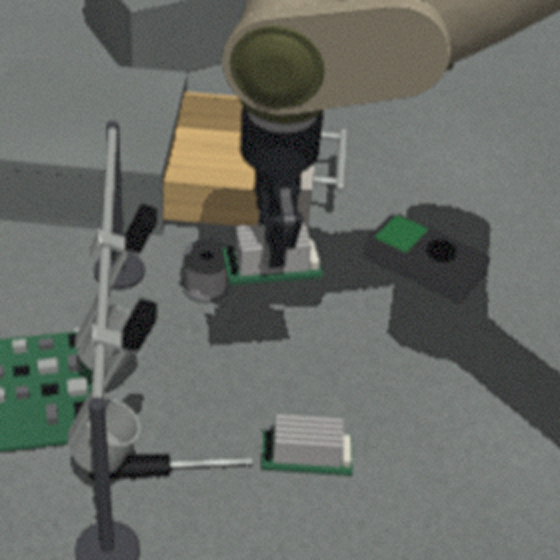

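Request:
send_rows --pt "0.15 -1.1 -0.27 0 0 0.25 25" --pt "0.3 -2.3 -0.27 0 0 0.5 25" --pt "0.4 -3.4 -0.27 0 0 0.8 25" --pt "0.55 -4.5 -0.27 0 0 1.1 25" --pt "0.7 -5.6 -0.27 0 0 1.4 25"

```text
time_s: 29.22
position: [0.4928, -0.248, 0.1982]
tool_rot: [[-1.0, 0.022, -0.0], [0.022, 1.0, 0.0], [0.0, 0.0, -1.0]]
ft_force: [1.1, 0.1, -2.5]
grip_width: 0.0346
```

Run:
```python
from h import *
go((.4993,-.3473,.15),tool(-4.5))
```

```text
t 29.23 pos [ 0.4928 -0.248   0.1982] F [ 1.1252  0.0875 -2.4827] w 0.03463402344599296 q [ -39.0188   23.4668   77.3545    0.0138   79.1957 -127.7596]
ROW [-0.174 -1.983  0.964] [ 0.003 -0.001  0.405] rows>= 2.0
```

Request:
send_rows --pt "-0.08 -0.9 0.2 0 0 0.2 25" --pt "-0.17 -1.8 0.4 0 0 0.4 25" --pt "-0.17 -1.98 0.7 0 0 0.4 25" --pt "-0.17 -1.98 0.96 0 0 0.4 25" --pt "-0.17 -1.98 0.96 0 0 0.4 25"

```text
time_s: 29.85
position: [0.4994, -0.3439, 0.1494]
tool_rot: [[-0.997, 0.075, -0.002], [0.075, 0.997, 0.002], [0.002, 0.002, -1.0]]
ft_force: [0.2, 0.8, -2.1]
grip_width: 0.0351
```

Run:
```python
from h import *
go((.4993,-.3473,.043),tool(-4.5))
for n in("top","side"):
    im,d,w=cloud(n); cv2.imwrite(f"pics/{n}17.png",cv2.resize(im[180:360,380:580,::-1] if n=="top" else im[100:260,240:440,::-1],None,fx=3,fy=3,interpolation=cv2.INTER_CUBIC))
```

```text
t 29.85 pos [ 0.4994 -0.3439  0.1494] F [ 0.2093  0.8238 -2.1398] w 0.03508396159349773 q [ -45.7312   31.2477   72.3074    0.019    76.5961 -131.4337]
ROW [-0.007 -0.073  2.129] [ 0.014 -0.013  0.025] rows>= 2.0
```

View pics/side17.png

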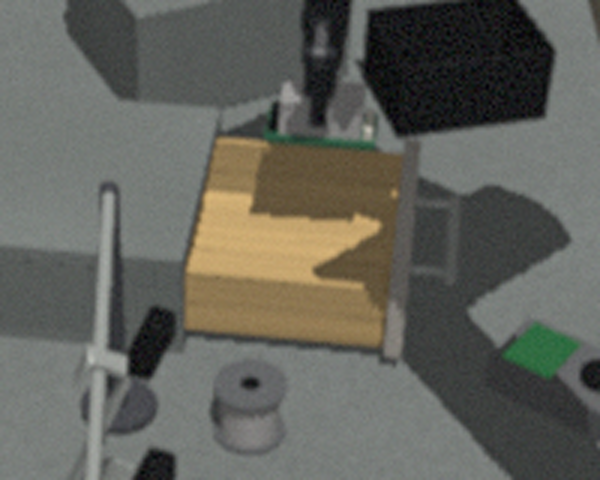

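View pics/top17.png

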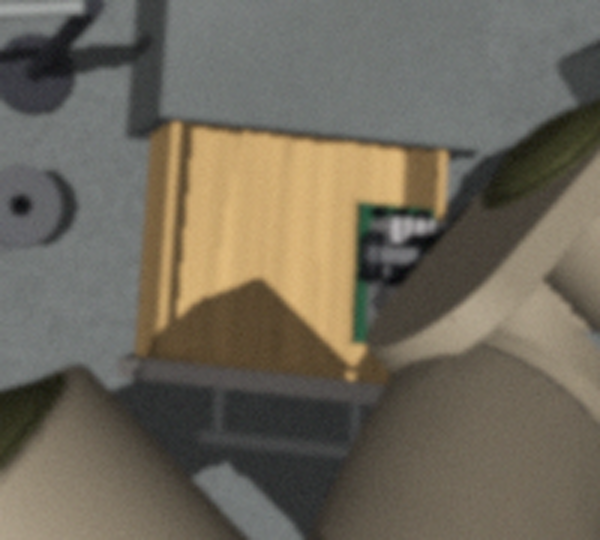

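Request:
send_rows --pt "0 -0.04 0.4 0 0 0 25" --pt "0 -0.04 0.9 0 0 0 25" --pt "0 -0.04 1.4 0 0 0 25" --pt "0 -0.04 1.9 0 0 0 25" --pt "0 -0.04 2.05 0 0 0 25"

```text
time_s: 30.58
position: [0.4996, -0.3467, 0.0475]
tool_rot: [[-0.997, 0.075, -0.001], [0.075, 0.997, 0.001], [0.001, 0.001, -1.0]]
ft_force: [0.3, 0.2, -2.1]
grip_width: 0.0345
```

Request:
send_rows --pt "0 0 0.04 0 0 0 25" --pt "0 0 0.08 0 0 0 25" --pt "0 0 0.12 0 0 0 25" --pt "0 0 0.12 0 0 0 25"

```text
time_s: 31.08
position: [0.4996, -0.3476, 0.0422]
tool_rot: [[-0.997, 0.076, 0.001], [0.076, 0.997, -0.0], [-0.001, -0.0, -1.0]]
ft_force: [0.4, 1.0, -2.6]
grip_width: 0.0347
```

Request:
send_rows --pt "0 0 0.03 0 0 0 25" --pt "0 0 0.06 0 0 0 25" --pt "0 0 0.08 0 0 0 25" --pt "0 0 0.08 0 0 0 25"

```text
time_s: 31.58
position: [0.4996, -0.3475, 0.0379]
tool_rot: [[-0.997, 0.076, 0.0], [0.076, 0.997, -0.0], [-0.0, -0.0, -1.0]]
ft_force: [-0.4, 0.3, -2.0]
grip_width: 0.0348
```

Request:
send_rows --pt "0 0 0.03 0 0 0 25" --pt "0 0 0.03 0 0 0 25" --pt "0 0 0.03 0 0 0 25"

```text
time_s: 31.95
position: [0.5002, -0.3476, 0.0378]
tool_rot: [[-0.997, 0.076, 0.002], [0.076, 0.997, -0.001], [-0.002, -0.001, -1.0]]
ft_force: [-0.2, 2.1, 7.5]
grip_width: 0.0348
```

Seated. Release and go up, then fetch the second module.

Request:
send_rows --pt "0 0 -0.02 0 0 0 37" --pt "0 0 -0.02 0 0 0 42" --pt "0 0 -0.02 0 0 0 46" --pt "0 0 -0.5 0 0 0 46" --pt "0 0 -1.5 0 0 0 46" --grip_force 60

```text
time_s: 32.58
position: [0.4988, -0.3469, 0.1105]
tool_rot: [[-0.997, 0.076, -0.003], [0.076, 0.997, 0.003], [0.003, 0.003, -1.0]]
ft_force: [-0.1, -0.6, 0.4]
grip_width: 0.0463
```

Request:
send_rows --pt "0 0 -1.0 0 0 0 46" --pt "-0.1 1.0 -1.6 0 0 0 46" --pt "-0.1 2.2 -1.6 0 0 0 60" --pt "-0.1 3.4 -1.6 0 0 0 60" --pt "0 4.6 -1.6 0 0 0 60"

```text
time_s: 33.2
position: [0.517, -0.1164, 0.1915]
tool_rot: [[-0.997, 0.076, 0.001], [0.076, 0.997, -0.0], [-0.001, -0.0, -1.0]]
ft_force: [0.9, 0.3, 0.6]
grip_width: 0.0601
```

Run:
```python
from h import *
for n in("top","side"):
    im,d,w=cloud(n); cv2.imwrite(f"pics/{n}18.png",im[:,:,::-1])
    for r in vision.masks_of(n,"module0"):
        if r["p"]>.4:
            P=w[r["pixels"]]; P=P[P[:,2]>.034]; print(n,r["p"],r["extent"],cv2.minAreaRect((P[:,:2]*1000).astype(np.float32)),np.percentile(P[:,2],95))
go((.4303,.1443,.12),tool(-1))
```

```text
top 0.73 [258.7, 278.0, 285.7, 323.7] ((429.46087646484375, 142.72093200683594), (36.231563568115234, 69.4867935180664), 88.83636474609375) 0.04279301742977404
top 0.64 [488.0, 255.9, 503.9, 295.7] ((498.0102844238281, -348.40966796875), (36.319908142089844, 88.92230987548828), 83.59032440185547) 0.06469340685130388
side 0.89 [351.8, 304.7, 397.9, 338.7] ((431.444091796875, 145.32540893554688), (39.9976806640625, 70.14414978027344), 89.37666320800781) 0.04200411508549598
side 0.74 [254.8, 251.8, 296.5, 337.1] ((639.5306396484375, 166.39439392089844), (87.2603530883789, 219.33311462402344), 19.95610237121582) 0.2613537933717664
side 0.63 [326.1, 162.3, 363.3, 181.7] ((494.8865966796875, -208.41497802734375), (90.02633666992188, 311.1603088378906), 2.396043062210083) 0.06302465474845893
t 33.4 pos [ 0.5172 -0.1176  0.1917] F [-0.0486  0.4132  0.7722] w 0.05976092186821295 q [ -25.599    21.7146   81.4009   -0.0159   76.8406 -111.3311]
ROW [2.123 5.094 1.429] [-0.004  0.004 -0.408] rows>= 5.0
```

View pics/top18.png

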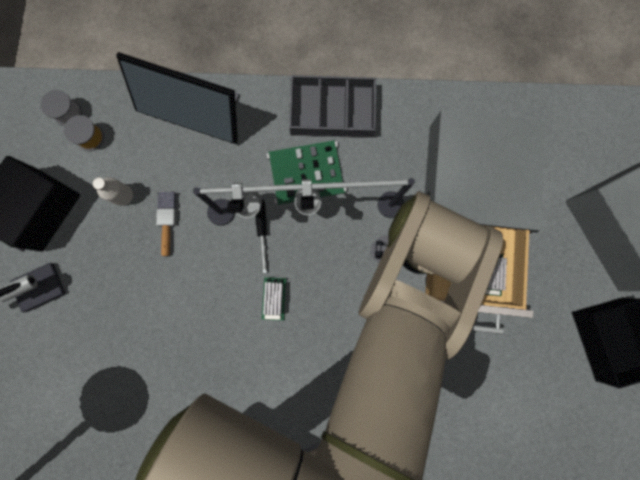

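Request:
send_rows --pt "0.5 1.1 0 0 0 -0.1 60" --pt "1.0 2.2 0.2 0 0 -0.2 60" --pt "1.5 3.3 0.6 0 0 -0.3 60" --pt "1.9 4.4 1.0 0 0 -0.4 60" --pt "2.12 5.09 1.43 0 0 -0.41 60"

```text
time_s: 34.02
position: [0.4308, 0.1445, 0.1195]
tool_rot: [[-1.0, 0.019, 0.001], [0.019, 1.0, -0.0], [-0.001, -0.0, -1.0]]
ft_force: [1.6, -0.3, -0.1]
grip_width: 0.0601
```

Run:
```python
from h import *
go((.4303,.1443,.013),tool(-1))
```

```text
t 34.02 pos [0.4308 0.1445 0.1195] F [ 1.6188 -0.327  -0.0997] w 0.06006593935807557 q [  3.5644  19.644   99.093   -0.0165  61.2027 -85.319 ]
ROW [ 0.011 -0.004  2.129] [-0.001  0.008 -0.014] rows>= 2.0
```

Request:
send_rows --pt "0.01 0 0.5 0 0 0 60" --pt "0.01 0 1.1 0 0 0 60" --pt "0.01 0 1.7 0 0 0 60" --pt "0.01 0 2.05 0 0 0 60" --pt "0.01 0 2.12 0 0 0 60"

```text
time_s: 34.65
position: [0.4307, 0.1426, 0.013]
tool_rot: [[-1.0, 0.021, -0.001], [0.021, 1.0, -0.0], [0.001, -0.0, -1.0]]
ft_force: [0.8, 0.7, 0.3]
grip_width: 0.0598
```

Request:
send_rows --pt "0 0 0 0 0 0 45" --pt "0 0 0 0 0 0 35" --pt "0 0 0 0 0 0 25" --pt "0 0 0 0 0 0 25" --pt "0 0 0 0 0 0 25" --grip_force 60

```text
time_s: 35.28
position: [0.431, 0.1435, 0.0147]
tool_rot: [[-1.0, 0.019, 0.002], [0.019, 1.0, -0.0], [-0.002, -0.0, -1.0]]
ft_force: [0.5, -2.1, 6.7]
grip_width: 0.0352
```

Request:
send_rows --pt "0 0 -0.1 0 0 0 25" --pt "0 0 -0.6 0 0 0 25" --pt "0 0 -1.4 0 0 0 25" --pt "0 0 -2.4 0 0 0 25" --pt "0 0 -3.4 0 0 0 25"

```text
time_s: 35.9
position: [0.4297, 0.1437, 0.1857]
tool_rot: [[-1.0, 0.019, -0.0], [0.019, 1.0, 0.0], [0.0, 0.0, -1.0]]
ft_force: [1.2, 0.4, -2.3]
grip_width: 0.0349
```

Run:
```python
from h import *
go((.5064,-.2575,.2),tool(-4.5))
im,d,w=cloud("side"); cv2.imwrite("pics/s19.png",cv2.resize(im[100:380,220:500,::-1],None,fx=2,fy=2,interpolation=cv2.INTER_CUBIC))
```

```text
t 35.9 pos [0.4297 0.1437 0.1857] F [ 1.2199  0.4137 -2.3056] w 0.03486562769658203 q [  3.4657  14.6603  93.3721   0.0014  71.9799 -85.4519]
ROW [-1.686 -7.994 -0.287] [-0.    -0.002  0.427] rows>= 7.0
```

View pics/s19.png

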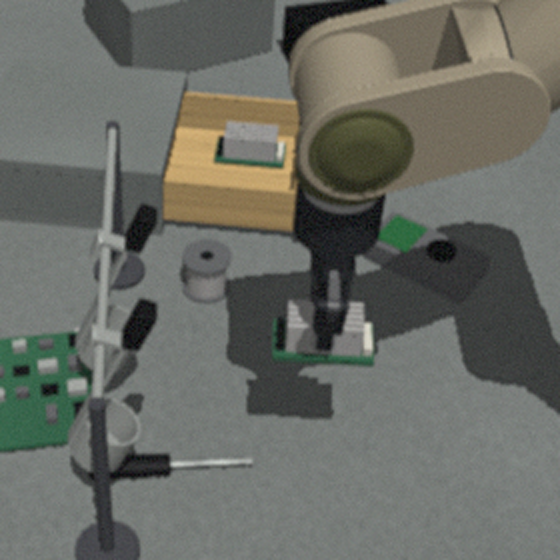

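Request:
send_rows --pt "-0.2 -1.1 -0.29 0 0 0.1 25" --pt "-0.4 -2.3 -0.29 0 0 0.15 25" --pt "-0.6 -3.5 -0.29 0 0 0.2 25" --pt "-0.8 -4.7 -0.29 0 0 0.3 25" --pt "-1.2 -5.8 -0.29 0 0 0.35 25"

```text
time_s: 36.58
position: [0.4843, -0.1493, 0.1985]
tool_rot: [[-0.998, 0.069, 0.0], [0.069, 0.998, 0.0], [-0.0, 0.0, -1.0]]
ft_force: [1.2, 0.7, -1.5]
grip_width: 0.0353
```

Run:
```python
from h import *
go((.5064,-.2575,.12),tool(-4.5))
```

```text
t 36.58 pos [ 0.4843 -0.1493  0.1985] F [ 1.2344  0.7319 -1.4636] w 0.03529779354940954 q [ -30.5445   19.0919   84.3319    0.0175   76.5787 -116.5983]
ROW [-0.59  -2.129  1.57 ] [0.002 0.001 0.069] rows>= 3.0
```

Request:
send_rows --pt "-0.2 -0.8 0.2 0 0 0.07 25" --pt "-0.4 -1.6 0.5 0 0 0.07 25" --pt "-0.59 -2.13 1.0 0 0 0.07 25" --pt "-0.59 -2.13 1.5 0 0 0.07 25" --pt "-0.59 -2.13 1.57 0 0 0.07 25"

```text
time_s: 37.2
position: [0.5061, -0.2551, 0.1183]
tool_rot: [[-0.997, 0.078, -0.003], [0.078, 0.997, 0.003], [0.003, 0.002, -1.0]]
ft_force: [-0.1, -0.4, -1.7]
grip_width: 0.0349
```

Run:
```python
from h import *
go((.5064,-.2575,.04),tool(-4.5))
for n in("side",):
    im,d,w=cloud(n); cv2.imwrite(f"pics/{n}20.png",cv2.resize(im[100:260,240:440,::-1],None,fx=3,fy=3,interpolation=cv2.INTER_CUBIC))
```

```text
t 37.2 pos [ 0.5061 -0.2551  0.1183] F [-0.0533 -0.3932 -1.6582] w 0.03491660458446794 q [ -38.723    29.5229   81.4337    0.0107   69.2677 -124.261 ]
ROW [-0.015 -0.051  1.566] [ 0.017 -0.022  0.004] rows>= 2.0
```

View pics/side20.png

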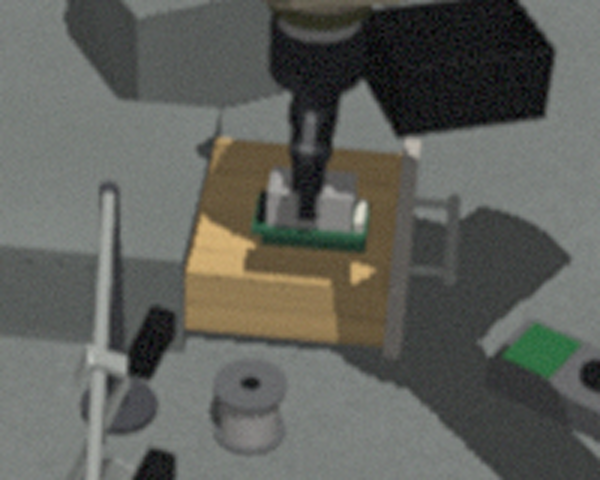

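Request:
send_rows --pt "0 -0.04 0.4 0 0 0 25" --pt "0 -0.04 0.8 0 0 0 25" --pt "0 -0.04 1.2 0 0 0 25" --pt "0 -0.04 1.5 0 0 0 25" --pt "0 -0.04 1.54 0 0 0 25"

```text
time_s: 37.88
position: [0.5068, -0.2574, 0.0429]
tool_rot: [[-0.997, 0.077, -0.0], [0.077, 0.997, 0.0], [0.0, 0.0, -1.0]]
ft_force: [-0.1, 0.8, -1.7]
grip_width: 0.0347
```

Request:
send_rows --pt "0 0 0.02 0 0 0 25" --pt "0 0 0.04 0 0 0 25" --pt "0 0 0.06 0 0 0 25" --pt "0 0 0.06 0 0 0 25"

```text
time_s: 38.38
position: [0.5069, -0.2577, 0.0401]
tool_rot: [[-0.997, 0.078, 0.0], [0.078, 0.997, -0.0], [-0.0, -0.0, -1.0]]
ft_force: [-0.5, 0.1, -1.6]
grip_width: 0.0353
```

Request:
send_rows --pt "0 0 0.03 0 0 0 25" --pt "0 0 0.03 0 0 0 25" --pt "0 0 0.03 0 0 0 25"

```text
time_s: 38.75
position: [0.5068, -0.2577, 0.0385]
tool_rot: [[-0.997, 0.078, 0.0], [0.078, 0.997, -0.0], [-0.0, -0.0, -1.0]]
ft_force: [0.6, 0.1, -2.5]
grip_width: 0.0349
```

Request:
send_rows --pt "0 0 0.03 0 0 0 25" --pt "0 0 0.03 0 0 0 25" --pt "0 0 0.03 0 0 0 25"

```text
time_s: 39.12
position: [0.5068, -0.2577, 0.037]
tool_rot: [[-0.997, 0.078, 0.0], [0.078, 0.997, -0.0], [-0.0, -0.0, -1.0]]
ft_force: [0.1, 0.6, -2.5]
grip_width: 0.0352
```

Request:
send_rows --pt "0 0 0.02 0 0 0 25" --pt "0 0 0.02 0 0 0 25" --pt "0 0 0.02 0 0 0 25"

```text
time_s: 39.5
position: [0.5073, -0.2578, 0.0367]
tool_rot: [[-0.997, 0.078, 0.002], [0.078, 0.997, -0.001], [-0.002, -0.001, -1.0]]
ft_force: [-0.3, 1.0, 5.4]
grip_width: 0.0354
```

Request:
send_rows --pt "0 0 -0.02 0 0 0 37" --pt "0 0 -0.02 0 0 0 42" --pt "0 0 -0.02 0 0 0 45" --pt "0 0 -0.5 0 0 0 45" --pt "0 0 -1.5 0 0 0 45"

```text
time_s: 40.12
position: [0.506, -0.2571, 0.1102]
tool_rot: [[-0.997, 0.078, -0.003], [0.078, 0.997, 0.003], [0.004, 0.003, -1.0]]
ft_force: [0.3, 0.5, 0.9]
grip_width: 0.0453
```

Request:
send_rows --pt "0 0 -1.0 0 0 0 45" --pt "0.9 -0.1 -1.0 0 0 0 20" --pt "1.9 -0.3 -1.0 0 0 0 0" --pt "2.8 -0.5 -1.0 0 0 0 0" --pt "3.4 -0.9 -1.0 0 0 0 0"

```text
time_s: 40.75
position: [0.3322, -0.2889, 0.1611]
tool_rot: [[-0.997, 0.077, 0.0], [0.077, 0.997, 0.0], [-0.0, 0.0, -1.0]]
ft_force: [-0.2, -0.5, 0.4]
grip_width: 0.0006
```

Run:
```python
from h import *
go((.338,-.289,.045),tool(-4.5))
yaw=np.radians(-4.5); X=np.array([np.cos(yaw),np.sin(yaw)]);Y=np.array([-X[1],X[0]])
for n in("top","side"):
    im,d,w=cloud(n); cv2.imwrite(f"pics/{n}21.png",im[:,:,::-1])
    W=w.reshape(-1,3);W=W[~np.isnan(W[:,0])]
    u=W[:,:2]@X; v=W[:,:2]@Y
    k=(v<-.1)&(v>-.45)&(u>.38)&(u<.6)&(W[:,2]>.084)&(W[:,2]<.094); print("front top u",np.percentile(u[k],[2,50,98]))
    for r in vision.masks_of(n,"module0"):
        if r["p"]>.4:
            P=w[r["pixels"]]; P=P[(P[:,2]>.034)]; uv=np.c_[P[:,:2]@X,P[:,:2]@Y]
            print(n,r["p"],r["extent"],"uv rel floor",(np.median(uv,0)-[.5655,-.262]),np.percentile(P[:,2],[5,50,95]))
```

```text
t 40.75 pos [ 0.3322 -0.2889  0.1611] F [-0.1538 -0.5398  0.406 ] w 0.0005853974884452511 q [ -56.4987   15.1169   97.5066    0.0042   67.3745 -142.0579]
ROW [-0.116  0.007  2.322] [0.    0.001 0.007] rows>= 2.0
front top u [0.4378 0.445  0.4521]
top 0.81 [437.0, 248.2, 465.8, 292.0] uv rel floor [-0.0428  0.047 ] [0.0365 0.0589 0.0644]
top 0.62 [482.2, 253.2, 506.4, 294.0] uv rel floor [-0.0431 -0.0423] [0.0363 0.0587 0.0641]
front top u [0.4392 0.4461 0.4536]
side 0.63 [326.4, 180.9, 361.9, 195.6] uv rel floor [-0.0396  0.0529] [0.0548 0.0608 0.0774]
side 0.59 [326.1, 161.2, 367.6, 186.1] uv rel floor [-0.0388 -0.0303] [0.0355 0.0565 0.0635]
```

View pics/side21.png

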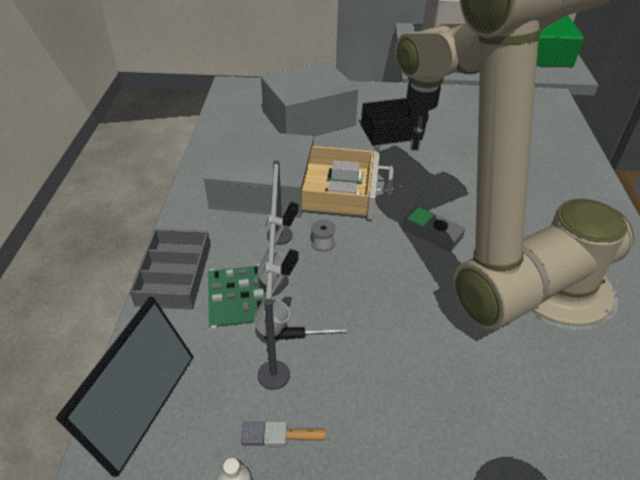

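View pics/top21.png

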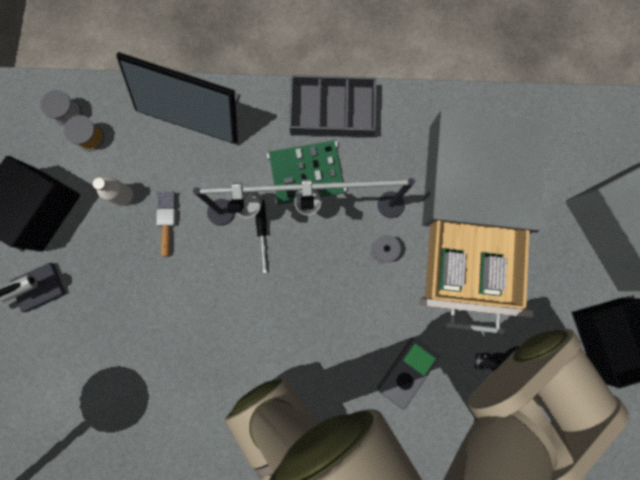

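Request:
send_rows --pt "-0.1 0 0.6 0 0 0 0" --pt "-0.1 0 1.3 0 0 0 0" --pt "-0.1 0 2.0 0 0 0 0" --pt "-0.1 0 2.3 0 0 0 0"

```text
time_s: 41.45
position: [0.3394, -0.2887, 0.0442]
tool_rot: [[-0.997, 0.076, -0.001], [0.076, 0.997, 0.002], [0.001, 0.002, -1.0]]
ft_force: [-0.2, 0.1, 0.5]
grip_width: 0.0003
```

Request:
send_rows --pt "-0.2 0 0 0 0 0 0" --pt "-0.4 0 0 0 0 0 0" --pt "-0.55 0 0 0 0 0 0" --pt "-0.7 0 0 0 0 0 0" --pt "-0.9 0 0 0 0 0 0"

```text
time_s: 42.08
position: [0.3842, -0.2933, 0.0462]
tool_rot: [[-0.997, 0.078, 0.0], [0.078, 0.997, -0.0], [-0.0, -0.0, -1.0]]
ft_force: [-1.2, -0.1, 1.2]
grip_width: 0.0003
```

Request:
send_rows --pt "-0.3 0 0 0 0 0 0" --pt "-0.6 0 0 0 0 0 0" --pt "-0.9 0 0 0 0 0 0" --pt "-1.2 0 0 0 0 0 0" --pt "-1.5 0 0 0 0 0 0"

```text
time_s: 42.7
position: [0.4596, -0.2992, 0.0459]
tool_rot: [[-0.997, 0.078, 0.0], [0.078, 0.997, -0.0], [-0.0, -0.0, -1.0]]
ft_force: [-1.5, -1.4, 0.8]
grip_width: 0.0002
```

Run:
```python
from h import *
s=status.observe();yaw=np.radians(-4.5); X=np.array([np.cos(yaw),np.sin(yaw)]);Y=np.array([-X[1],X[0]])
print(s["position"],s["position"][:2]@X,s["position"][:2]@Y,s["ft_force"])
im,d,w=cloud("side"); cv2.imwrite("pics/s22.png",cv2.resize(im[100:260,240:440,::-1],None,fx=3,fy=3,interpolation=cv2.INTER_CUBIC))
```

```text
[ 0.4596 -0.2992  0.0459] 0.48161375261100203 -0.26219684057869325 [-1.5472 -1.4058  0.8463]
```

View pics/s22.png

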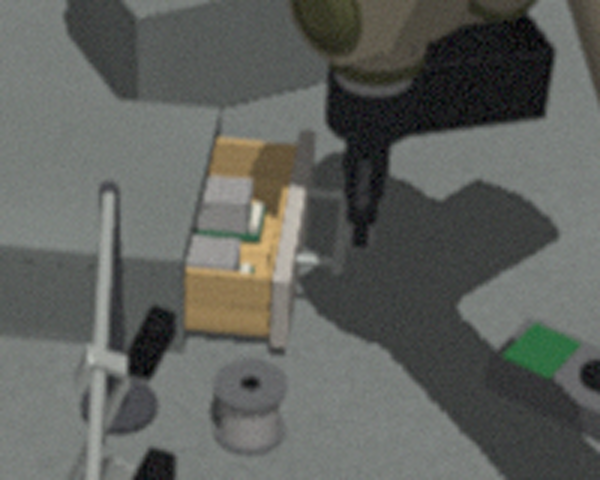

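Drawer is sliding shut, with the modules passing under the top board. Continue.

Request:
send_rows --pt "-0.3 0 0 0 0 0 0" --pt "-0.6 0 0 0 0 0 0" --pt "-0.9 0 0 0 0 0 0" --pt "-1.15 0 0 0 0 0 0" --pt "-1.3 0 0 0 0 0 0"

```text
time_s: 43.38
position: [0.5238, -0.3041, 0.0459]
tool_rot: [[-0.997, 0.077, 0.0], [0.077, 0.997, -0.0], [-0.0, -0.0, -1.0]]
ft_force: [-1.8, -0.1, 0.6]
grip_width: -0.0001
```

Request:
send_rows --pt "-0.06 0 0 0 0 0 0" --pt "-0.12 0 0 0 0 0 0" --pt "-0.18 0 0 0 0 0 0"

```text
time_s: 43.75
position: [0.5321, -0.3048, 0.0459]
tool_rot: [[-0.997, 0.078, -0.0], [0.078, 0.997, 0.0], [0.0, 0.0, -1.0]]
ft_force: [-0.8, -0.6, -1.1]
grip_width: 0.0002
```

Request:
send_rows --pt "-0.03 0 0 0 0 0 0" --pt "-0.06 0 0 0 0 0 0" --pt "-0.06 0 0 0 0 0 0"

```text
time_s: 44.12
position: [0.5336, -0.3049, 0.0459]
tool_rot: [[-0.997, 0.078, -0.004], [0.078, 0.997, 0.001], [0.004, 0.001, -1.0]]
ft_force: [-9.6, -0.2, 3.3]
grip_width: -0.0
```

Request:
send_rows --pt "-0.02 0 0 0 0 0 0" --pt "-0.03 0 0 0 0 0 0" --pt "-0.03 0 0 0 0 0 0"

```text
time_s: 44.5
position: [0.5336, -0.3048, 0.0459]
tool_rot: [[-0.997, 0.078, -0.007], [0.078, 0.997, 0.002], [0.007, 0.001, -1.0]]
ft_force: [-16.6, -0.2, 6.5]
grip_width: 0.0004
```

Request:
send_rows --pt "0.3 0 0 0 0 0 0" --pt "0.8 0 0 0 0 0 0" --pt "1.5 0 -0.3 0 0 0 0" --pt "2.3 0 -1.0 0 0 0 0" --pt "3.0 0 -2.0 0 0 0 0"

```text
time_s: 45.12
position: [0.3858, -0.2931, 0.1465]
tool_rot: [[-0.997, 0.078, -0.001], [0.078, 0.997, 0.001], [0.001, 0.001, -1.0]]
ft_force: [1.5, -0.7, 0.9]
grip_width: 0.0001
```

Run:
```python
from h import *
yaw=np.radians(-4.5); X=np.array([np.cos(yaw),np.sin(yaw)]);Y=np.array([-X[1],X[0]])
for n in("top","side"):
    im,d,w=cloud(n); cv2.imwrite(f"pics/{n}23.png",im[:,:,::-1])
    W=w.reshape(-1,3);W=W[~np.isnan(W[:,0])]
    u=W[:,:2]@X; v=W[:,:2]@Y; m=(v<-.16)&(v>-.36)
    k=m&(u>.54)&(u<.7)&(W[:,2]>.084)&(W[:,2]<.094); print(n,"front top u",np.percentile(u[k],[2,50,98]))
    k=m&(u>.54)&(u<.9)&(W[:,2]>.097)&(W[:,2]<.107); print("unit top u",np.percentile(u[k],[.5,50]))
    for r in vision.masks_of(n,"ladle0"):
        P=w[r["pixels"]]; P=P[~np.isnan(P[:,0])]; print(n,r["p"],r["extent"],np.percentile(P,[3,50,97],0).ravel())
print(status.observe()["time_s"])
```

```text
top front top u [0.6068 0.6143 0.6221]
unit top u [0.6224 0.7407]
top 0.76 [228.1, 183.4, 262.1, 216.5] [0.5845 0.174  0.0596 0.6245 0.1953 0.1176 0.6528 0.2109 0.2646]
top 0.74 [293.2, 177.6, 322.0, 217.6] [0.593  0.047  0.0564 0.6312 0.0693 0.1187 0.663  0.0966 0.2653]
side front top u [0.608  0.616  0.6238]
unit top u [0.6241 0.7492]
side 0.94 [253.4, 247.2, 298.1, 334.9] [0.5884 0.1758 0.0648 0.6232 0.2077 0.1105 0.6638 0.2277 0.2621]
side 0.57 [257.0, 204.4, 300.8, 284.4] [0.5974 0.0461 0.0707 0.6346 0.0791 0.2149 0.6743 0.1014 0.2634]
45.325
```

View pics/side23.png

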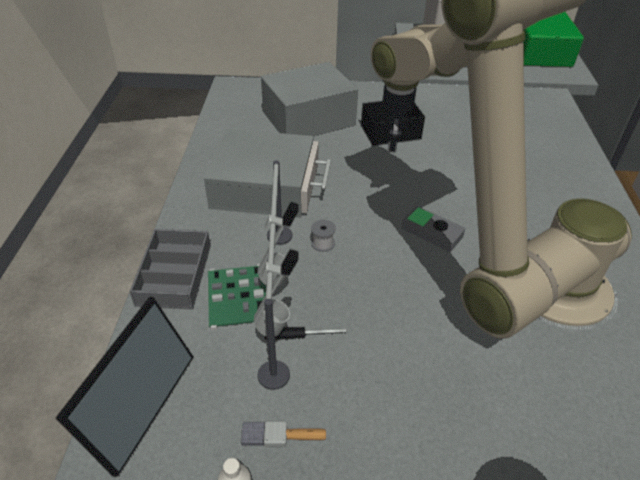

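View pics/top23.png

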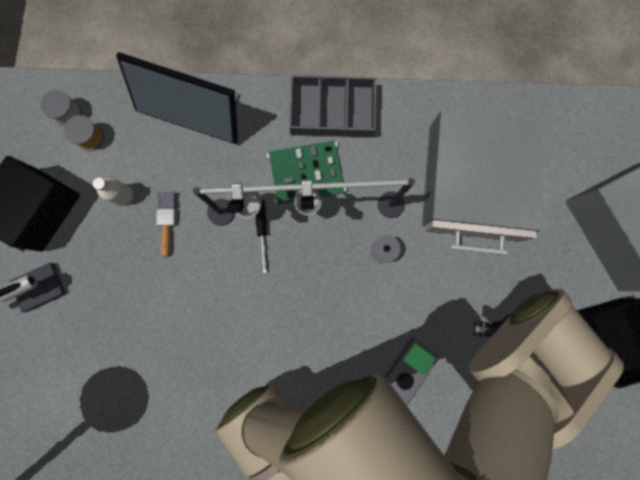

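Request:
send_rows --pt "0 0 0 0 0 0 0" --pt "0 0 0 0 0 0 0" --pt "0 0 0 0 0 0 0"

```text
time_s: 45.7
position: [0.3874, -0.2933, 0.1453]
tool_rot: [[-0.997, 0.077, -0.001], [0.077, 0.997, 0.001], [0.001, 0.001, -1.0]]
ft_force: [-0.3, 0.1, 0.4]
grip_width: 0.0001
```

Run:
```python
from h import *
L=tool(4.2,21.5)@np.diag([-1.,1,-1])
for n in("top","side"):
    im,d,w=cloud(n); W=w.reshape(-1,3);W=W[~np.isnan(W[:,0])]
    for y in(.2,.07):
        h=hang(y)[0]-L@np.array([.026-.045,0,.015])  # expected hook
        q=(W-h)@L+[.045,0,.155]
        q=q[(abs(q[:,1])<.04)&(abs(q[:,0]-.02)<.06)]
        lip=q[(q[:,2]>.158)&(q[:,2]<.166)&(abs(q[:,1])<.014)&(q[:,0]>.036)]; g=q[(q[:,2]>.195)&(q[:,2]<.22)]
        print(n,y,"hook top",len(lip),np.percentile(lip,[3,50,97],0).ravel(),"grip top",len(g),g.mean(0))
env.close_job()
```

```text
top 0.2 hook top 74 [ 0.037  -0.0076  0.1581  0.0477 -0.      0.1595  0.0574  0.0067  0.1616] grip top 141 [ 0.0235 -0.0007  0.2033]
top 0.07 hook top 85 [ 0.037  -0.0065  0.158   0.048   0.0014  0.1592  0.059   0.0087  0.1613] grip top 141 [0.0241 0.0009 0.2036]
side 0.2 hook top 32 [ 0.0386 -0.0043  0.1581  0.0515  0.0022  0.159   0.0596  0.0125  0.1608] grip top 123 [0.0256 0.0048 0.2013]
side 0.07 hook top 21 [ 0.0371 -0.0034  0.1581  0.0475  0.0038  0.159   0.0599  0.0117  0.1602] grip top 94 [0.0262 0.0066 0.2017]
the job is handed in; nothing more can be done
```

The bench is cleared and the job was handed in at about 46 s of the 210 s allowed. The scene held two ladles and two modules; neither camera showed a third ladle.

- **Ladles:** I hung each one already tilted to about 21.5°, near its natural hanging lean. I lowered it until the rail took the weight, then opened the fingers in small steps. In the last pictures both hang on the rail. The hook tops and grips lie within a few millimetres of where I aimed them, about 5 mm to the robot side of the rail's middle.
- **Modules:** I pulled the drawer out to about 0.17 m and set both modules flat, heat sink up, about 9 cm apart. The pictures taken before closing showed both lying on the drawer floor.
- **Drawer:** I pushed it shut against its stop until the wrist force reached about 17 N. Its front then measured about 16 mm ahead of the top board's edge, where 15 mm is fully shut, so it is within about 1 mm.
- **Bystanders:** The spool, driver and brush show no movement in the pictures. I did not measure their final positions.

No check failed. The two cameras disagreed by about 2–3 mm throughout, so I used their mean. I could not see the modules again once the drawer was shut.

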